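Hold the air duster over the empty domino slot

TASK

Take the little cordless air duster out of its steel holder and first aim its nozzle slantwise (roughly 35 degrees from upright) at the middle of the inner face of the domino box's open flap, from about 4 cm away, holding it steady there for at least a second. Then carry it over what stands in the way and hold it upright about a centimetre above the rim of the box, centred over the one empty slot with its flat nozzle lined up along the slot, touching nothing. Finish while still holding it there, without letting go, and leave the flap and everything else as they are.

Things in the scene. Friction and masses are not known exactly. Their poses are not given: they have to be found in the camera images.
- duster_grip (a point): Grip point on the loose grey air duster (130 to 250 g), standing nozzle down in the holder; z up the tool. Body: rounded block 52 (x) x 36 (y) x 75 mm tall, above a black nozzle 45 mm long with a flat mouth 26 (x) x 6 mm (y). This point is on the centre line, 100 mm above the mouth, 20 mm below the top. Take it across the 36 mm. A half turn makes no difference.
- nozzle_tip (a point): Middle of the duster's nozzle mouth, at its very bottom end; same axes as duster_grip (z from the mouth up the tool, x along the mouth's long side, so air blows along -z).
- holder: Fixed stainless steel holder, 65 x 49 mm (x, y) on a 72 x 56 mm foot, 60 mm tall, origin under its middle. The duster's body sits 10 mm deep in its top with 1 to 2 mm play, its nozzle hangs in the well, 5 mm clear of the table: lift it straight up by at least 60 mm.
- domino_box: Fixed clear acrylic box with a white floor, 66 (x) x 95 mm (y), rim 36 mm above the table, origin under its middle. Four slots side by side along y, each 60 mm long (x), 20 mm wide (y); the 3 mm dividers end 12 mm below the rim. Three hold a domino on its long edge (top 4 mm below the rim), one is empty. The open flap is hinged along the +x rim.
- slot (a point): The empty slot (any of the four): the point over the middle of the slot, at the height of the box's rim, 32 mm above the slot's floor, which has a thin cork strip. x along the slot's length, y across it, z up.
- flap_mid (a point): Middle of the inner face of the open clear flap, which has white borders (63 mm from hinge to free edge, 95 mm wide, 4 mm thick). x points along the flap down to the hinge, y along the hinge, z out of the back: the inner face, towards the box and the robot, looks along -z.
- flap (a joint): Angle of the flap: 0 shut on the rim, 1.57 upright, more leans away from the box. It starts between 1.75 and 2.1 and its stiff hinge keeps it where it is (about 1 N at the free edge moves it).
- boxed1: black domino 56 x 28 x 12 mm on its long edge in the box, origin under its middle, x along its length. Leave it alone.
- boxed2: black domino 56 x 28 x 12 mm like boxed1, in another slot.
- boxed3: black domino 56 x 28 x 12 mm like boxed1, in another slot.
- domino_end: black domino 56 x 28 x 12 mm standing on its short end on the table (56 mm tall), origin under its middle; topples easily. Leave it alone.
- domino_flat1: black domino 56 x 28 x 12 mm lying flat on the table, origin under its middle. Leave it alone.
- domino_flat2: black domino 56 x 28 x 12 mm lying flat on the table, origin under its middle. Leave it alone.
- glass: Empty cobalt glass, 95 mm tall, 70 mm across the rim, origin under its middle, standing between holder and box. Leave it alone.
- ashtray: Round terracotta ashtray, 90 mm across and 28 mm tall, origin under its middle. Leave it alone.
Things that resemble listed ones, but are neither listed nor needed, are in the scene too. Leave any brown look-alike of the holder alone.

How it is judged:
By the outcome, as a careful person would: the job done as asked, in the order asked, and still so for the second after the job is handed in, while the arm keeps its last pose, push and grip.
It also fails if it takes over 48 s, if anything falls off the work surface, if the arm or the gripper's body presses on something with over 40 N, if the wrist force passes 120 N, or if a joint passes its speed limit or range.

ROBOT

A 6-joint arm with a two-finger parallel gripper is mounted at the origin on the work surface. World frame = base frame: x ahead of the robot, y to its left, z up, the work surface at z = 0. Lengths are in m, angles in degrees, forces in N, time in s.
With the tool pointing down it reaches from about 0.4 to 0.825 m from the base axis. Payload 7 kg.
Tool frame: the origin (TCP) lies at the very end of the fingers, on their centre line; the grasp point (between the pads) lies 19 mm behind it; z points along the fingers, y is the line along which they close (so a half turn about z gives the same grasp; the last joint's range is limited). The gripper opens to 88 mm and grips with 3 to 60 N. Pads are 19 mm wide; open, the fingers measure 130 mm over their backs; the gripper's body (78 mm by 193 mm) begins 47 mm behind the grasp point.
Start: joints at [88.7, 20.546, 0.682, 0, -70.136, -16.507], TCP at [0.206, 0.643, 0.227] pointing down, gripper open.
Joint ranges: [-176.03, 176.03], [-82.01, 121.73], [-58.28, 71.71], [-173.87, 95.51], [-174.79, -0.11], [-173.66, 173.66]. Speed limits (degrees/s): [136.94, 136.94, 172.46, 180, 180, 180].

INTERFACE

Orientations are given as [roll, pitch, yaw] about the fixed x, y, z axes, in that order (R = Rz(yaw) Ry(pitch) Rx(roll)).
In Python, from plant import ctrl gives the robot as it stands.
- The arm moves only by the tool carry_out, never from a script. Its argument "deltas" is a list that holds one entry, the list of rows, each a list of 5 numbers: the shift along the tool's x, y, z scaled (see below), then the turn about the tool's z scaled (see below), then the opening, from -1 (shut) to 1 (fully open). A call has 1 to 5 rows; each row is the pose to reach, as a shift and turn from the pose commanded when the call began, along the tool's axes at that moment, turning the shorter way round; what a row does not reach only later rows make up. The controller multiplies each number of a shift by 20 cm and each number of a turn by 2 pi rad. A row lasts 1/10 s, in which the tool goes at most 50 mm and 8.59 degrees, less where a joint would pass 70% of its speed; a pose out of reach is approached as far as the arm can. A call with a number of a shift or a turn outside -1 to 1 is refused whole. A call with a gripper value outside its range is refused whole. The fingers move at their own pace and stop on an object; the grip force is fixed at half the most. Time passes only in rows, so rows that repeat a pose let the fingers close. It gives the time, the measured TCP pose, the force, the opening and the grip force at its end, in the units of the state.
- ctrl.get_obs(): the state, without advancing time (a new reading comes with each control period).
- ctrl.snapshot(name): name is "scene" or "side" or "wrist"; returns a dict with "color" (420x560x3 uint8, red, green, blue), "camera_matrix" (3x3 intrinsics, pixels), "R" (3x3) and "t" (3): a world point X has camera coordinates R X + t. Camera axes: x right, y down, z forward; pixel columns grow to the right and rows downward; lengths in m; the calibration is good to about 2 mm. A picture is of the moment at which its call begins. There is no depth.
- ctrl.close_job(): hands the job in; it is judged then, once.
Trained networks look in a picture, given as the dict that the camera call returned (one of the last four; its "shot" number tells which), for a name from the list of things; names that differ only in an ending like _2 or _b are one class to them, and where a whole thing is asked for, a point or a joint stands for the part that bears it (a point fixed in the world has none). Each returns a list of dicts, best first, with "p" (0 to 1); they miss things now and then, are a little off and sometimes report something else, mostly with a low value. They report only what shows in the picture. A call takes as long as a camera call. They do not tell look-alikes from the thing itself.
- ctrl.search_frame(picture, name): "centre" ([column, row] in pixels, amid what is visible of it).
- ctrl.silhouettes(picture, name): "mask" (420x560 bool, what is visible of it) and "centre" ([column, row] in pixels, amid what is visible of it).
- ctrl.spot_point(picture, name): "centre" ([column, row] in pixels: a listed point, or the origin of a listed thing).
The state is a dict: "clock": time; "joint_pos": joint angles; "qvel": joint speeds; "tau": joint torques, N m; "tool_pos": TCP position; "orientation": TCP orientation; "force": force on the tool from outside, world axes, zero at the start; "moment": the same for the moment, N m; "opening": finger opening in m; "gripper_force": force on a finger pad.
Only numpy, scipy, OpenCV 4.12 (cv2) and the standard library are available. Lean on these libraries where they do the work, as an engineer would, in place of code of your own. Each camera call takes 0.05 s, during which the arm holds its last target. There are 200 camera calls.

## Working session

There is one attempt and no reset: what is moved stays moved. The work goes in short steps, Python scripts to look and compute and a tool call to move; the robot and the scene stay as the last step left them, time stands still between calls to the robot, and variables do not carry over. Pictures are saved under pics/ and viewed, at most 10 in all, crops included, and the job is handed in when it is done.

Besides the shell and the picture viewer there is one more tool, called after "Request:" as a command line: name --argument value ..., lists and objects as JSON in quotes. carry_out: Moves the arm, as the interface text tells. Its arguments: {"type":"object","properties":{"deltas":{"type":"array"}},"required":["deltas"]}

```bash
ls; mkdir -p pics; cat > h.py <<'E'
import numpy as np, cv2
from plant import ctrl
from scipy.spatial.transform import Rotation as Ro
def save(p,n): cv2.imwrite('pics/'+n+'.png',p['color'][:,:,::-1])
def ray(p,c):
    K,R,t=p['camera_matrix'],p['R'],p['t']
    d=R.T@np.linalg.inv(K)@np.array([c[0],c[1],1.]); o=-R.T@t
    return o,d/np.linalg.norm(d)
def tri(L):
    A=np.zeros((3,3));b=np.zeros(3)
    for p,c in L:
        o,d=ray(p,c);M=np.eye(3)-np.outer(d,d);A+=M;b+=M@o
    x=np.linalg.solve(A,b)
    return x,[np.linalg.norm((np.eye(3)-np.outer(ray(p,c)[1],ray(p,c)[1]))@(x-ray(p,c)[0])) for p,c in L]
def plane(p,c,z):
    o,d=ray(p,c);return o+d*(z-o[2])/d[2]
def proj(p,X):
    v=p['camera_matrix']@(p['R']@np.asarray(X)+p['t']);return v[:2]/v[2]
E
python3 - <<'E'
from h import *
P={n:ctrl.snapshot(n) for n in ('scene','side','wrist')}
print(ctrl.get_obs())
for n,p in P.items():
    save(p,n); print(n,'cam at',(-p['R'].T@p['t']).round(3))
    for k in ['duster_grip','nozzle_tip','holder','domino_box','slot','flap_mid','glass','ashtray','domino_end','domino_flat1']:
        print(n,k,[(np.round(d['centre']).tolist(),round(d['p'],2)) for d in ctrl.spot_point(p,k)][:4])
a=np.hstack([cv2.resize(P[n]['color'],(400,300)) for n in ('scene','side')])
E
```

```text
pics
{'clock': 0.15, 'joint_pos': array([ 8.86995871e+01,  2.05827450e+01,  6.46324845e-01, -1.45564219e-02,
       -7.01357196e+01, -1.65071786e+01]), 'qvel': array([-0.07819451, -0.13774215,  0.17090992, -0.02407217,  0.1529731 ,
        0.02644644]), 'tau': array([-3.27643225e-03, -5.83269954e+01,  2.93291849e+01,  7.00123921e+00,
        8.76434846e-03, -1.04472210e-04]), 'tool_pos': array([0.20633964, 0.64230557, 0.22583362]), 'orientation': array([ 1.79926945e+02, -7.37754407e-03, -1.78125416e+01]), 'force': array([ 0.35259066,  0.08946343, -0.86595355]), 'moment': array([ 0.00196725, -0.03948676, -0.01337048]), 'gripper_force': 0.0, 'opening': 0.08746200914384603}
scene cam at [0.895 0.487 0.704]
scene duster_grip [([229.0, 174.0], 0.55)]
scene nozzle_tip [([344.0, 275.0], 0.67)]
scene holder [([161.0, 180.0], 0.97), ([202.0, 186.0], 0.82), ([233.0, 203.0], 0.73), ([188.0, 226.0], 0.65)]
scene domino_box [([350.0, 290.0], 0.82)]
scene slot [([358.0, 284.0], 0.51)]
scene flap_mid [([335.0, 278.0], 0.87), ([349.0, 289.0], 0.64), ([346.0, 274.0], 0.43)]
scene glass [([325.0, 222.
[... 250 characters left out ...]
ip []
side holder [([319.0, 270.0], 0.95), ([430.0, 327.0], 0.89), ([296.0, 324.0], 0.81), ([362.0, 303.0], 0.79)]
side domino_box [([248.0, 179.0], 0.87), ([326.0, 212.0], 0.71)]
side slot []
side flap_mid [([261.0, 163.0], 0.61)]
side glass [([234.0, 227.0], 0.81)]
side ashtray [([326.0, 211.0], 0.9), ([317.0, 268.0], 0.63)]
side domino_end [([319.0, 226.0], 0.69), ([277.0, 210.0], 0.55), ([231.0, 227.0], 0.48)]
side domino_flat1 [([242.0, 290.0], 0.91), ([203.0, 197.0], 0.58)]
wrist cam at [0.283 0.617 0.384]
wrist duster_grip []
wrist nozzle_tip []
wrist holder []
wrist domino_box []
wrist slot []
wrist flap_mid []
wrist glass []
wrist ashtray []
wrist domino_end []
wrist domino_flat1 []
```

View pics/scene.png

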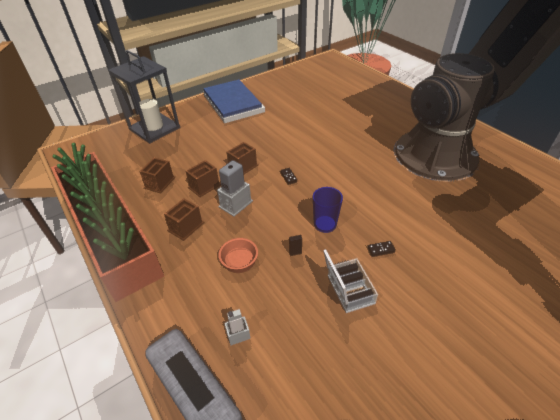

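View pics/side.png

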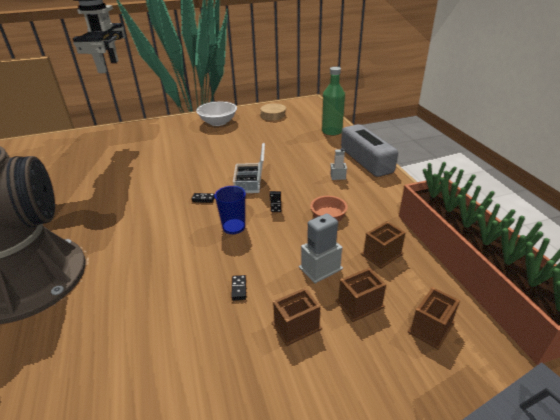

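The steel holder with the grey duster is at scene (234,190) / side (321,250). There is a smaller grey look-alike at scene (236,325) / side (339,168), and four brown holders at scene (157,176), (203,178), (241,157) and (184,218). The box with its flap is at scene (350,283) / side (250,175), and the blue glass at (327,210) stands between holder and box.

```bash
python3 - <<'E'
from h import *
s=ctrl.snapshot('scene');d=ctrl.snapshot('side')
def T(n,a,b):
    x,r=tri([(s,a),(d,b)]);print(n,x.round(3),'res',np.round(r,4))
T('dustertop',(233,167),(322,221))
T('small top',(236,314),(339,153))
T('glass rim',(327,193),(231,194)); T('glass base',(326,226),(234,228))
T('end dom',(295,245),(276,203))
T('flapmid',(335,278),(261,163))
for n,c,z in [('ash',(238,254),.028),('flat1',(380,249),.012),('flat2',(289,176),.012),('box',(358,284),.036)]: print(n,plane(s,c,z).round(3))
for n,c,z in [('ash',(328,208),.028),('flat1',(204,197),.012),('flat2',(239,286),.012),('box',(248,172),.036)]: print(n,plane(d,c,z).round(3))
# near crop
def crop(p,c,h,w): 
    x,y=c; return cv2.resize(p['color'][y-h:y+h,x-w:x+w],(400,400),interpolation=cv2.INTER_CUBIC)
c=np.vstack([np.hstack([crop(s,(234,185),40,40),crop(s,(350,280),40,40)]) ,np.hstack([crop(d,(321,245),40,40),crop(d,(255,175),40,40)])])
cv2.imwrite('pics/c1.png',cv2.resize(c,(600,600))[:,:,::-1])
for p in(s,d):
  for k in('duster_grip','flap','holder','domino_box'):
    for m in ctrl.silhouettes(p,k)[:4]:
        r=cv2.minAreaRect(np.argwhere(m['mask'])[:,::-1].astype(np.float32)); print(k,round(m['p'],2),np.round(m['centre']),np.round(r[1]))
E
```

```text
dustertop [ 0.583 -0.172  0.122] res [0.0033 0.0033]
small top [0.766 0.142 0.073] res [0.002 0.002]
glass rim [0.445 0.014 0.097] res [0.0034 0.0034]
glass base [ 0.445  0.023 -0.007] res [0.002 0.002]
end dom [0.558 0.046 0.023] res [0.0016 0.0016]
flapmid [0.561 0.184 0.06 ] res [0.0004 0.0004]
ash [ 0.676 -0.006  0.028]
flat1 [0.402 0.163 0.012]
flat2 [ 0.416 -0.167  0.012]
box [0.521 0.212 0.036]
ash [ 0.668 -0.023  0.028]
flat1 [0.397 0.148 0.012]
flat2 [ 0.414 -0.181  0.012]
box [0.526 0.19  0.036]
duster_grip 0.9 [230. 179.] [33. 24.]
flap 0.73 [347. 270.] [ 9. 21.]
holder 0.93 [185. 220.] [33. 37.]
holder 0.92 [157. 175.] [30. 34.]
holder 0.89 [245. 157.] [31. 26.]
holder 0.67 [198. 178.] [29. 32.]
domino_box 0.67 [346. 288.] [69. 36.]
duster_grip 0.89 [319. 232.] [30. 43.]
flap 0.63 [259. 160.] [ 3. 35.]
holder 0.97 [382. 244.] [39. 47.]
holder 0.95 [291. 317.] [47. 50.]
holder 0.74 [362. 291.] [43. 50.]
holder 0.59 [431. 317.] [41. 53.]
domino_box 0.91 [253. 178.] [27. 49.]
domino_box 0.45 [241. 290.] [26. 16.]
```

View pics/c1.png

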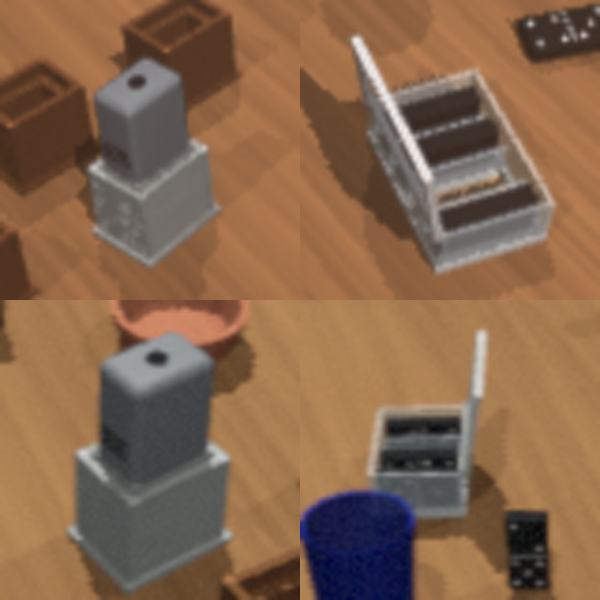

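Confirmed: the full-size grey duster stands in the speckled steel holder, top-left crop. The box's third row from the far end shows cork, so that is the empty slot, and the flap is on its +x side. I'm moving closer to measure with the wrist camera.

Request:
carry_out --deltas '[[[0.8,0.95,-0.08,0,1],[0.8,0.95,-0.08,0,1],[0.8,0.95,-0.08,0,1],[0.8,0.95,-0.08,0,1],[0.8,0.95,-0.08,0,1]]]'

```text
clock: 2.65
tool_pos: [0.3011, 0.4109, 0.2429]
orientation: [-180.0, -0.0, -17.8]
force: [0.5, -0.4, 0.3]
opening: 0.0878
gripper_force: 0.0
```

Request:
carry_out --deltas '[[[0.8,0.95,-0.08,0,1],[0.8,0.95,-0.08,0,1],[0.8,0.95,-0.08,0,1],[0.8,0.95,-0.08,0,1],[0.8,0.95,-0.08,0,1]]]'

```text
clock: 3.15
tool_pos: [0.3952, 0.1811, 0.2592]
orientation: [-179.9, -0.0, -17.8]
force: [1.0, -0.4, 0.5]
opening: 0.0881
gripper_force: 0.0
```

```bash
python3 - <<'E'
from h import *
import pickle
p=ctrl.snapshot('wrist');save(p,'w1');pickle.dump((p,ctrl.get_obs()),open('w1.pkl','wb'))
print((-p['R'].T@p['t']).round(3),p['R'][2].round(3))
print(ctrl.spot_point(p,'slot')[:2],ctrl.spot_point(p,'flap_mid')[:2])
E
```

```text
[0.472 0.156 0.417] [-0.284  0.093 -0.954]
[] [{'centre': [219.3, 21.4], 'p': 0.56}]
```

Request:
carry_out --deltas '[[[0.67,0.82,-0.1,0,1],[0.67,0.82,-0.1,0,1],[0.67,0.82,-0.1,0,1],[0.67,0.82,-0.1,0,1],[0.67,0.82,-0.1,0,1]]]'

```text
clock: 3.8
tool_pos: [0.4736, -0.0166, 0.2789]
orientation: [180.0, -0.0, -17.9]
force: [0.2, 0.3, -0.9]
opening: 0.0874
gripper_force: 0.0
```

```bash
python3 - <<'E'
from h import *
import pickle
p=ctrl.snapshot('wrist');save(p,'w2');pickle.dump((p,ctrl.get_obs()),open('w2.pkl','wb'))
print((-p['R'].T@p['t']).round(3),p['R'][2].round(3),ctrl.get_obs()['tool_pos'])
print(ctrl.spot_point(p,'duster_grip')[:2],ctrl.spot_point(p,'holder')[:2])
a=pickle.load(open('w1.pkl','rb'))[0]
cv2.imwrite('pics/w12.png',cv2.resize(np.vstack([a['color'],p['color']]),(440,600)) [:,:,::-1])
E
```

```text
[ 0.55  -0.042  0.437] [-0.284  0.092 -0.954] [ 0.47354059 -0.01635478  0.27862943]
[{'centre': [409.5, 21.5], 'p': 0.93}] [{'centre': [492.6, 93.4], 'p': 0.93}, {'centre': [380.3, 43.0], 'p': 0.64}]
```

View pics/w1.png

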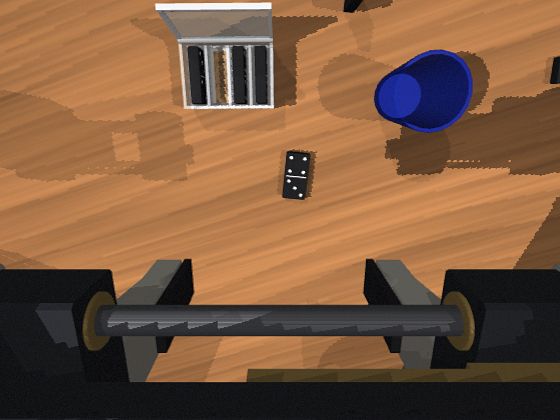

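View pics/w2.png

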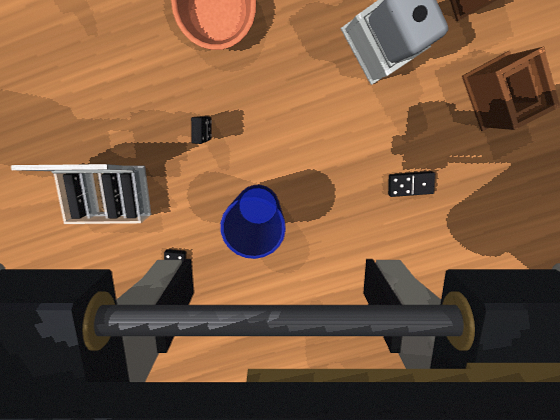

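w1 shows the box, with rim corners about (184,107), (273,106), (178,41), (273,38), the empty cork slot second from the left at (221,77), and the flap's free edge from (156,6) to (272,6). w2 shows the duster's top at (410,25), the steel holder's near corner at (375,80) and the glass at (255,220).

Request:
carry_out --deltas '[[[0.35,0.57,0,0,1],[0.35,0.57,0,0,1],[0.35,0.57,0,0,1],[0.35,0.57,0,0,1]]]'

```text
clock: 4.35
tool_pos: [0.5048, -0.1449, 0.2778]
orientation: [180.0, 0.1, -17.9]
force: [-0.2, 1.0, 0.4]
opening: 0.0877
gripper_force: 0.0
```

```bash
python3 - <<'E'
from h import *
import pickle
p=ctrl.snapshot('wrist');save(p,'w3');o=ctrl.get_obs();pickle.dump((p,o),open('w3.pkl','wb'))
print(o['tool_pos'],o['orientation'],o['clock'])
g=ctrl.spot_point(p,'duster_grip')[:1];print(g)
print([ (plane(p,g[0]['centre'],z).round(4)) for z in (.105,.125)] if g else '')
m=ctrl.silhouettes(p,'duster_grip')[0]['mask']; pickle.dump(m,open('m3.pkl','wb'));ys,xs=np.where(m);print(xs.min(),xs.max(),ys.min(),ys.max())
a=pickle.load(open('w1.pkl','rb'))[0]
for c,z in [((184,107),.036),((273,106),.036),((178,41),.036),((273,38),.036),((221,77),.006)]: print('box',c,plane(a,c,z).round(4))
y0,y1,x0,x1=max(ys.min()-40,0),ys.max()+60,max(xs.min()-50,0),xs.max()+50
print(y0,y1,x0,x1)
c=p['color'][y0:y1,x0:x1]; f=min(800/c.shape[1],600/c.shape[0]);print(f)
cv2.imwrite('pics/c3.png',cv2.resize(c,None,fx=f,fy=f,interpolation=cv2.INTER_CUBIC)[:600,:800,::-1])
E
```

```text
[ 0.50435621 -0.14369388  0.27788252] [ 1.79985103e+02  6.51308724e-02 -1.78506861e+01] 4.4
[{'centre': [284.5, 106.1], 'p': 0.76}]
[array([ 0.5821, -0.1762,  0.105 ]), array([ 0.5821, -0.1758,  0.125 ])]
250 309 68 137
box (184, 107) [0.5047 0.2513 0.036 ]
box (273, 106) [0.477  0.1609 0.036 ]
box (178, 41) [0.5653 0.2328 0.036 ]
box (273, 38) [0.5387 0.1409 0.036 ]
box (221, 77) [0.5244 0.2072 0.006 ]
28 197 200 359
3.5502958579881656
```

View pics/c3.png

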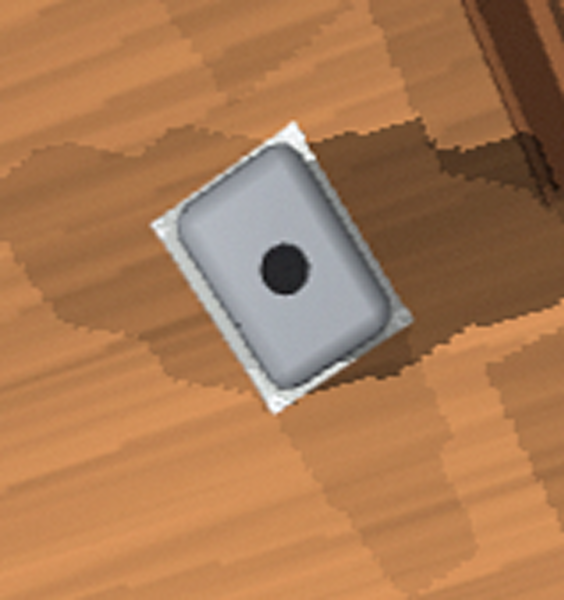

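The crop shows the duster top with its dark dot at crop (284,268). The holder rim corners are at crop (292,123), (152,225), (412,320) and (276,412).

```bash
python3 - <<'E'
from h import *
import pickle
p,o=pickle.load(open('w3.pkl','rb'))
q=[plane(p,np.array(c)/3.55+[200,28],.06) for c in [(292,123),(412,320),(276,412),(152,225)]]
q=np.array(q);print(q.round(4),q.mean(0).round(4))
e=[q[i]-q[(i+1)%4] for i in range(4)];print([(np.linalg.norm(v).round(4),np.degrees(np.arctan2(v[1],v[0])).round(1)) for v in e])
print('dot',plane(p,np.array((284,268))/3.55+[200,28],.125).round(4))
# top-face corners of body (rounded): dot by triangulation w2
p2,_=pickle.load(open('w2.pkl','rb')); print(tri([(p,np.array((284,268))/3.55+[200,28]),(p2,(420,14))]))
E
```

```text
[[ 0.6227 -0.1874  0.06  ]
 [ 0.5605 -0.2051  0.06  ]
 [ 0.5472 -0.1584  0.06  ]
 [ 0.6091 -0.1404  0.06  ]] [ 0.5849 -0.1728  0.06  ]
[(np.float64(0.0647), np.float64(15.9)), (np.float64(0.0486), np.float64(-74.2)), (np.float64(0.0645), np.float64(-163.8)), (np.float64(0.0489), np.float64(106.1))]
dot [ 0.5853 -0.1728  0.125 ]
(array([ 0.58511931, -0.17280943,  0.1249178 ]), [np.float64(0.00021288255763807448), np.float64(0.00021288255763771678)])
```

Holder and duster are at (0.585, -0.173), yaw 16°, top 0.125. The moves have no tilt command, so I'll check briefly what the controller does at the edge of reach before I rely on anything.

Request:
carry_out --deltas '[[[-1,0,0,0,1],[-1,0,0,0,1],[-1,0,0,0,1],[-1,0,0,0,1],[-1,0,0,0,1]]]'

```text
clock: 5.0
tool_pos: [0.3093, -0.0813, 0.2797]
orientation: [-179.7, -0.3, -17.5]
force: [0.8, 0.1, 1.0]
opening: 0.0879
gripper_force: 0.0
```

Request:
carry_out --deltas '[[[1,0,-0.5,0,1],[1,0,-0.5,0,1],[1,0,-0.5,0,1],[1,0,-0.5,0,1],[1,0,-0.5,0,1]]]'

```text
clock: 5.5
tool_pos: [0.5076, -0.1434, 0.3794]
orientation: [180.0, -0.1, -17.7]
force: [0.5, -0.3, 0.2]
opening: 0.0877
gripper_force: 0.0
```

Request:
carry_out --deltas '[[[1,0,-0.5,0,1],[1,0,-0.5,0,1],[1,0,-0.5,0,1],[1,0,-0.5,0,1],[1,0,-0.5,0,1]]]'

```text
clock: 6.0
tool_pos: [0.6977, -0.2038, 0.478]
orientation: [180.0, 0.0, -17.7]
force: [-0.2, -0.5, -1.3]
opening: 0.0874
gripper_force: 0.0
```

Request:
carry_out --deltas '[[[1,0,0,0,1],[1,0,0,0,1],[1,0,0,0,1],[1,0,0,0,1],[1,0,0,0,1]]]'

```text
clock: 6.5
tool_pos: [0.8468, -0.2516, 0.439]
orientation: [179.7, -1.7, -17.6]
force: [-0.6, -0.1, -0.6]
opening: 0.0878
gripper_force: 0.0
```

```bash
python3 -c "
from h import *
print(ctrl.get_obs()['joint_pos'].round(1))"
```

```text
[  -3.7   46.1   71.4    0.8 -113.8   76.4]
```

Request:
carry_out --deltas '[[[1,0,0,0,1],[1,0,0,0,1],[1,0,0,0,1],[1,0,0,0,1],[1,0,0,0,1]]]'

```text
clock: 7.0
tool_pos: [0.9007, -0.274, 0.3867]
orientation: [179.5, -4.9, -17.8]
force: [-0.5, -0.4, -0.5]
opening: 0.0878
gripper_force: 0.0
```

Request:
carry_out --deltas '[[[-0.8,0,0,0,1],[-0.8,0,0,0,1],[-0.8,0,0,0,1],[-0.8,0,0,0,1]]]'

```text
clock: 7.4
tool_pos: [0.7465, -0.2253, 0.3743]
orientation: [179.5, -5.0, -17.8]
force: [0.6, 0.3, 2.0]
opening: 0.0876
gripper_force: 0.0
```

Useful result: at its reach limit the controller trades orientation for position, the tilt it ends up with is kept afterwards (pitch -5), and it leans in the direction I need. I'll fit the arm's kinematics to plan this.

```bash
python3 - <<'E'
from h import *
import pickle
obs=[pickle.load(open(f'w{i}.pkl','rb'))[1] for i in (1,2,3)]+[ctrl.get_obs()]
D=[(o['joint_pos'],o['tool_pos'],o['orientation']) for o in obs]
D+=[(np.array([88.6996,20.5827,.6463,-.0146,-70.136,-16.507]),np.array([.20634,.64231,.22583]),np.array([179.93,-.007,-17.81])),
(np.array([-3.7,46.1,71.4,.8,-113.8,76.4]),np.array([.8468,-.2516,.439]),np.array([179.7,-1.7,-17.6]))]
for q,x,o in D: print(np.round(q,2),np.round(x,4),np.round(o,2), np.round(q[1]-q[2]-q[4],2))
A=[];b=[]
lat=[]
for q,x,o in D:
    c,s=np.cos(np.radians(q[0])),np.sin(np.radians(q[0]))
    r=x[0]*c+x[1]*s; lat.append(-x[0]*s+x[1]*c)
    q2,f,p=np.radians([q[1],q[1]-q[2],q[1]-q[2]-q[4]])
    A+=[[1,0,np.sin(q2),np.sin(f),np.cos(f),np.cos(p)],[0,1,np.cos(q2),np.cos(f),-np.sin(f),-np.sin(p)]];b+=[r,x[2]]
print('lat',np.round(lat,4))
for j1off in (0,):
    w,res,rk,sv=np.linalg.lstsq(np.array(A),np.array(b),rcond=1e-6);print(w.round(4),rk,sv.round(3));print((np.array(A)@w-b).round(4))
E
```

```text
[ 50.26  -4.39 -24.73   0.07 -69.64  21.8 ] [0.3964 0.1761 0.2597] [ 1.800e+02 -7.000e-02 -1.792e+01] 89.98
[ 2.193e+01 -7.100e-01 -1.878e+01  3.000e-02 -7.195e+01  5.011e+01] [ 0.4735 -0.0164  0.2786] [ 1.7996e+02 -1.0000e-02 -1.7950e+01] 90.02
[ 5.540e+00  4.520e+00 -1.339e+01 -1.000e-02 -7.216e+01  6.661e+01] [ 0.5044 -0.1437  0.2779] [ 1.7999e+02  7.0000e-02 -1.7850e+01] 90.07
[ -1.63  25.4   25.69   1.86 -85.59  73.74] [ 0.7465 -0.2253  0.3743] [179.52  -5.03 -17.8 ] 85.3
[ 8.870e+01  2.058e+01  6.500e-01 -1.000e-02 -7.014e+01 -1.651e+01] [0.2063 0.6423 0.2258] [ 1.7993e+02 -1.0000e-02 -1.7810e+01] 90.07
[  -3.7   46.1   71.4    0.8 -113.8   76.4] [ 0.8468 -0.2516  0.439 ] [179.7  -1.7 -17.6] 88.5
lat [-0.1922 -0.192  -0.1917 -0.2039 -0.1917 -0.1964]
[-0.0078  0.1988  0.6046  0.0047  0.47    0.3827] 6 [4.775 3.457 0.974 0.516 0.185 0.042]
[-0.0004  0.0003 -0.0003  0.0007  0.      0.0008  0.0003 -0.0037  0.0009
  0.0004 -0.0005  0.0016]
```

```bash
cat > kin.py <<'E'
import numpy as np
from scipy.spatial.transform import Rotation as Ro
from scipy.optimize import least_squares
LO=np.array([-176.03,-82.01,-58.28,-173.87,-174.79,-173.66]);HI=np.array([176.03,121.73,71.71,95.51,-.11,173.66])
a,h,L2,d,t,lat=-.005,.1988,.6046,.47,.3827,-.192
M=Ro.from_matrix(np.array([[0,0,1],[0,-1,0],[1,0,0.]]))  # tool z -> local x ; x->z, y->-y
def fk(q):
    q=np.asarray(q)
    Z=Ro.from_euler('z',q[0],degrees=True);f=q[1]-q[2]
    Rf=Z*Ro.from_euler('y',f,degrees=True)
    s2=np.radians(q[1])
    Rw=Rf*Ro.from_euler('x',-q[3],degrees=True)*Ro.from_euler('y',-q[4],degrees=True)
    p=Z.apply([a+L2*np.sin(s2),lat,h+L2*np.cos(s2)])+Rf.apply([d,0,0])+Rw.apply([t,0,0])
    return p,Rw*Ro.from_euler('x',-q[5]+90,degrees=True)*M
def ik(q0,p,R,w):
    def f(q):
        P,Q=fk(q);return np.r_[P-p,w*(R.inv()*Q).as_rotvec()]
    q0=np.clip(q0,LO+1e-3,HI-1e-3)
    return least_squares(f,q0,bounds=(LO,HI),x_scale=10.).x
def call(q,pose,rows,w):
    """rows: list of (sx,sy,sz,turn); pose=(p,R) commanded"""
    p0,R0=pose;p,R=pose
    for r in rows:
        tp=p0+R0.apply(np.array(r[:3])*.2);tR=R0*Ro.from_euler('z',r[3]*360,degrees=True)
        dp=tp-p;n=np.linalg.norm(dp);dr=(R.inv()*tR).as_rotvec();m=np.degrees(np.linalg.norm(dr))
        k=min(1,.05/max(n,1e-9),8.59/max(m,1e-9))
        q=ik(q,p+dp*k,R*Ro.from_rotvec(dr*k),w);p,R=fk(q)
    return q,(p,R)
def show(q,pose): return np.round(pose[0],3),np.round(pose[1].as_euler('xyz',degrees=True),1),np.round(q,1)
E
python3 - <<'E'
from kin import *
q=np.array([5.54,4.52,-13.39,-.01,-72.16,66.61]);print(show(q,fk(q)))
q=np.array([-1.63,25.4,25.69,1.86,-85.59,73.74]);print(show(q,fk(q)))
R=Ro.from_euler('xyz',[180,0,-17.7],degrees=True)
for w in (.1,.3,.6,1,2):
    q=ik([-2,25,25,0,-90,73],np.array([.6977,-.2038,.478]),R,w);P=fk(q)
    print(w)
    for i in range(2):
        q,P=call(q,P,[(1,0,0,0)]*5,w);print(show(q,P))
E
```

```text
(array([ 0.506, -0.144,  0.274]), array([ 1.80e+02,  1.00e-01, -1.79e+01]), array([  5.5,   4.5, -13.4,  -0. , -72.2,  66.6]))
(array([ 0.75 , -0.226,  0.366]), array([179.5,  -5. , -17.8]), array([ -1.6,  25.4,  25.7,   1.9, -85.6,  73.7]))
0.1
(array([ 0.884, -0.263,  0.475]), array([-179.8,  -10.3,  -17.7]), array([  -3.6,   44.1,   71.7,    2.4, -107.6,   76.8]))
(array([ 1.046, -0.315,  0.501]), array([-179.3,  -34.1,  -17.9]), array([ -4.2,  46.3,  71.7,   7.1, -82. ,  77.6]))
0.3
(array([ 0.865, -0.258,  0.46 ]), array([-179.9,   -6.2,  -17.7]), array([  -3.7,   44.8,   71.7,    1.5, -110.9,   76.6]))
(array([ 0.987, -0.298,  0.444]), array([-179.6,  -21.6,  -17.8]), array([ -4.3,  47.5,  71.7,   4.5, -93.1,  77.7]))
0.6
(array([ 0.849, -0.253,  0.449]), array([-180. ,   -2.5,  -17.7]), array([  -3.8,   45.4,   71.7,    0.6, -113.8,   76.4]))
(array([ 0.922, -0.278,  0.397]), array([-179.9,   -8.5,  -17.7]), array([  -4.5,   49.1,   71.7,    1.8, -104.3,   77.4]))
1
(array([ 0.842, -0.251,  0.445]), array([-180. ,   -1. ,  -17.7]), array([  -3.9,   45.7,   71.7,    0.2, -115. ,   76.3]))
(array([ 0.897, -0.27 ,  0.382]), array([-179.9,   -3.4,  -17.7]), array([  -4.6,   49.9,   71.7,    0.7, -108.5,   77.2]))
2
(array([ 0.838, -0.25 ,  0.443]), array([-180. ,   -0.3,  -17.7]), array([-3.900e+00,  4.580e+01,  7.170e+01,  1.000e-01, -1.156e+02,
        7.620e+01]))
(array([ 0.885, -0.266,  0.374]), array([-180. ,   -0.9,  -17.7]), array([  -4.7,   50.3,   71.7,    0.2, -110.5,   77.1]))
```

```bash
cat > sim.py <<'E'
from kin import *
w=.8
def tilt(P): z=P[1].apply([0,0,1]);return np.degrees(np.arccos(-z[2])).round(1),np.degrees(np.arctan2(z[1],z[0])).round(0)
q=np.array([-1.63,25.4,25.69,1.86,-85.59,73.74])
def start(p,rpy,q0): 
    R=Ro.from_euler('xyz',rpy,degrees=True);q=ik(q0,np.array(p),R,w);return q,fk(q)
# outward, single-row calls
for z0 in (.3,.45):
  for dz in (-1,0,.6):
    Q,P=start([.8,-.24,z0],[180,0,-17.2],q)
    L=[]
    for i in range(16):
        Q,P=call(Q,P,[(1,0,dz,0)],w);L.append(tilt(P)[0])
    print('out',z0,dz,L,tilt(P)[1],show(Q,P))
# inward from tilt 35
for p in ([.4,.1,.35],[.4,-.15,.35],[.4,-.15,.5],[.4,-.15,.65]):
  for dz in (-.6,0,.6):
    Q,P=start(p,[180,-35,-17.2],[10,-10,-20,0,-70,60]);print(tilt(P),show(Q,P))
    L=[]
    for i in range(20):
        Q,P=call(Q,P,[(-1,0,dz,0)],w);L.append(tilt(P)[0])
    print('in',p,dz,L,tilt(P)[1],show(Q,P))
E
python3 sim.py
```

```text
out 0.3 -1 [np.float64(0.0), np.float64(0.0), np.float64(0.9), np.float64(2.1), np.float64(3.4), np.float64(4.6), np.float64(5.8), np.float64(7.1), np.float64(8.3), np.float64(9.5), np.float64(10.8), np.float64(12.0), np.float64(13.2), np.float64(14.5), np.float64(15.7), np.float64(16.9)] -17.0 (array([ 0.846, -0.258,  0.58 ]), array([-179.9,  -16.9,  -17.2]), array([  -2.6,   37.3,   71.7,    4.3, -108. ,   77.3]))
out 0.3 0 [np.float64(0.0), np.float64(0.0), np.float64(0.6), np.float64(1.8), np.float64(3.0), np.float64(4.3), np.float64(5.6), np.float64(6.9), np.float64(8.2), np.float64(9.5), np.float64(10.9), np.float64(12.3), np.float64(13.6), np.float64(15.0), np.float64(16.4), np.float64(17.8)] -17.0 (array([ 1.079, -0.329,  0.195]), array([-179.9,  -17.8,  -17.2]), array([ -6. ,  62.1,  71.7,   3.3, -82.1,  78.9]))
out 0.3 0.6 [np.float64(0.0), np.float64(nan), np.float64(0.0), np.float64(0.1), np.float64(0.9), np.float64(1.8), np.float64(2.8), np.float64(3.8), np.float64(4.9), np.float64(6.0), np.float64(7.2), np.float64(8.4), np.float64(9.6), np.float64(10.8), np.float64(12.1
[... 8854 characters left out ...]
.3]))
in [0.4, -0.15, 0.65] 0.6 [np.float64(34.9), np.float64(34.4), np.float64(33.9), np.float64(33.4), np.float64(32.9), np.float64(32.4), np.float64(31.9), np.float64(31.4), np.float64(30.9), np.float64(30.4), np.float64(29.4), np.float64(28.2), np.float64(27.1), np.float64(26.1), np.float64(25.1), np.float64(24.2), np.float64(23.4), np.float64(22.7), np.float64(22.2), np.float64(21.8)] 1.0 (array([ 0.194, -0.291,  0.063]), array([-173.4,  -20.8,  -16.5]), array([-40. ,  -3.5, -58.3, -38.7, -23.2, 149. ]))sim.py:3: RuntimeWarning: invalid value encountered in arccos
  def tilt(P): z=P[1].apply([0,0,1]);return np.degrees(np.arccos(-z[2])).round(1),np.degrees(np.arctan2(z[1],z[0])).round(0)
```

```bash
cat > sim2.py <<'E'
from kin import *
w=.8
def tilt(P): z=P[1].apply([0,0,1]);return float(np.degrees(np.arctan2(np.hypot(z[0],z[1]),-z[2])).round(1)),float(np.degrees(np.arctan2(z[1],z[0])).round(0))
for q1 in (-5,35,100):
  for r,z in ((.5,.35),(.75,.45),(.6,.6)):
    for sgn in (1,-1):
      p=[r*np.cos(np.radians(q1))+.192*np.sin(np.radians(q1)),r*np.sin(np.radians(q1))-.192*np.cos(np.radians(q1)),z]
      q6=173*sgn; yaw=q1+q6-90
      R=Ro.from_euler('xyz',[180,0,yaw],degrees=True)
      q=ik([q1,5,-10,0,-72,q6],np.array(p),R,w);P=fk(q)
      L=[]
      for i in range(8):
        q,P=call(q,P,[(0,0,0,-sgn*.1)],w);L.append(tilt(P))   # turn past limit (sign tested)
      q2=ik([q1,5,-10,0,-72,q6],np.array(p),R,w);P2=fk(q2);L2=[]
      for i in range(8):
        q2,P2=call(q2,P2,[(0,0,0,sgn*.1)],w);L2.append(tilt(P2))
      k=L if L[-1][0]>L2[-1][0] else L2;QQ,PP=(q,P) if k is L else (q2,P2)
      print(q1,r,z,sgn,'neg' if k is L else 'pos',[a[0] for a in k],k[-1][1]-q1,show(QQ,PP))
E
python3 sim2.py
```

```text
-5 0.5 0.35 1 neg [1.6, 3.3, 5.0, 6.5, 8.0, 9.3, 10.6, 11.7] -61.0 (array([0.365, 0.036, 0.321]), array([-175.5,   10.8,  136.5]), array([ 51. , -15.8, -26.2,  10.4, -85.1, 173.7]))
-5 0.5 0.35 -1 neg [1.7, 3.5, 5.4, 7.3, 9.2, 11.1, 13.0, 15.0] 59.0 (array([ 0.29 , -0.517,  0.285]), array([-176.6,  -14.6,   41.2]), array([ -51.3,   15.7,    0.2,  -14.7,  -78.9, -173.7]))
-5 0.75 0.45 1 neg [1.1, 2.5, 4.0, 5.5, 7.1, 8.8, 10.4, 12.0] -61.0 (array([0.588, 0.125, 0.39 ]), array([-178.2,   11.9,  122.9]), array([ 38.6,   8.9,   5. ,  11.6, -89.1, 173.7]))
-5 0.75 0.45 -1 neg [0.9, 1.9, 2.9, 3.9, 5.0, 6.2, 7.5, 8.9] 54.0 (array([ 0.499, -0.626,  0.376]), array([179.1,  -8.9,  55.4]), array([ -41.9,   32.9,   38.8,   -9. ,  -96. , -173.7]))
-5 0.6 0.6 1 neg [0.5, 1.2, 2.0, 2.9, 3.8, 4.7, 5.6, 6.5] -57.0 (array([0.429, 0.122, 0.572]), array([-178.8,    6.4,  128.8]), array([  47.3,   -4.3,   14.4,    6.5, -110.7,  173.7]))
-5 0.6 0.6 -1 neg [0.3, 0.6, 0.8, 0.9, 0.9, 0.8, 0.6, 0.3] 63.0 (array([ 0.357, -0.637,  0.584]), array([-180. ,   -0.3,   50.8]), array([ -45.7,   31.2,   63.4,   -0.3, -
[... 1556 characters left out ...]
8.8, 10.4, 12.0] -61.0 (array([-0.273,  0.536,  0.39 ]), array([-178.2,   11.9, -132.1]), array([143.6,   8.9,   5. ,  11.6, -89.1, 173.7]))
100 0.75 0.45 -1 neg [0.9, 1.9, 2.9, 3.9, 5.0, 6.2, 7.5, 8.9] 54.0 (array([0.476, 0.644, 0.376]), array([179.1,  -8.9, 160.4]), array([  63.1,   32.9,   38.8,   -9. ,  -96. , -173.7]))
100 0.6 0.6 1 neg [0.5, 1.2, 2.0, 2.9, 3.8, 4.7, 5.6, 6.5] -57.0 (array([-0.229,  0.383,  0.572]), array([-178.8,    6.4, -126.2]), array([ 152.3,   -4.3,   14.4,    6.5, -110.7,  173.7]))
100 0.6 0.6 -1 neg [0.3, 0.6, 0.8, 0.9, 0.9, 0.8, 0.6, 0.3] 63.0 (array([0.523, 0.509, 0.584]), array([-180. ,   -0.3,  155.8]), array([  59.3,   31.2,   63.4,   -0.3, -122.3, -173.7]))
```

Plan: create the tilt by pushing outward at the reach limit in one-row calls (about 1.3° per row, kept afterwards), then undo it later at the opposite bearing. First the grasp.

```bash
cat > mv.py <<'E'
from h import *
def cur():
    o=ctrl.get_obs();return o['tool_pos'],Ro.from_euler('xyz',o['orientation'],degrees=True),o
def shift(p,R,target): return (R.inv().apply(np.asarray(target)-p)/.2).round(4)
def turn_for(R,deg):
    # turn about tool z (fraction of 2pi) so tool x heading (horizontal) is deg (mod 180)
    f=lambda t:(R*Ro.from_euler('z',t,degrees=True)).apply([0,1,0])
    T=np.arange(-180,180,.1);h=[];n=np.array([-np.sin(np.radians(deg)),np.cos(np.radians(deg))])
    v=np.array([f(t) for t in T]);s=np.abs(v[:,:2]@n)/np.hypot(v[:,0],v[:,1])
    ok=T[s>s.max()-1e-6];return ok[np.argmin(abs(ok))]/360
E
python3 - <<'E'
from mv import *
p,R,o=cur();print(p,o['orientation'],o['clock'])
g=np.array([.585,-.1728,.105]);T=g+.019*R.apply([0,0,1]);print(T)
up=T.copy();up[2]=.20
print('above',shift(p,R,up),'turn',turn_for(R,16))
t=turn_for(R,16);R2=R*Ro.from_euler('z',t*360,degrees=True);print(R2.as_euler('xyz',degrees=True))
print('down',shift(up,R2,T))
E
```

```text
[ 0.74645404 -0.22531421  0.374273  ] [179.52344484  -5.0307231  -17.8013334 ] 7.4
[ 0.58653797 -0.1734598   0.08607385]
above [-0.9137 -0.009   0.7943] turn -0.09416666666668974
[176.7946013   -3.90846011  16.18713147]
down [-0.0388 -0.0318  0.5674]
```

Request:
carry_out --deltas '[[[-0.914,-0.009,0.794,-0.094,1],[-0.914,-0.009,0.794,-0.094,1],[-0.914,-0.009,0.794,-0.094,1],[-0.914,-0.009,0.794,-0.094,1],[-0.914,-0.009,0.794,-0.094,1]]]'

```text
clock: 7.9
tool_pos: [0.5863, -0.1732, 0.1994]
orientation: [176.8, -3.9, 16.4]
force: [1.0, 1.3, 0.1]
opening: 0.088
gripper_force: 0.0
```

Request:
carry_out --deltas '[[[0,0,0,0,1]]]'

```text
clock: 8.0
tool_pos: [0.5815, -0.1726, 0.1958]
orientation: [177.1, -3.4, 16.1]
force: [0.3, 0.5, 0.5]
opening: 0.0877
gripper_force: 0.0
```

```bash
python3 - <<'E'
from mv import *
p,R,o=cur();print(p,o['orientation'],o['clock'])
T=np.array([.585,-.1728,.105])+.019*R.apply([0,0,1])
print('down',shift(p,R,T),turn_for(R,16)*360)
E
```

```text
[ 0.58150822 -0.17261043  0.19584325] [177.06984747  -3.42756767  16.08611125] 8.0
down [-0.0107 -0.0175  0.5491] -0.10000000001022613
```

Request:
carry_out --deltas '[[[-0.014,-0.011,0.2,0,1],[-0.027,-0.022,0.4,0,1],[-0.039,-0.032,0.567,0,1],[-0.039,-0.032,0.567,0,1],[-0.039,-0.032,0.567,0,1]]]'

```text
clock: 8.5
tool_pos: [0.5892, -0.1738, 0.0871]
orientation: [176.8, -3.9, 16.2]
force: [0.8, -0.1, 0.8]
opening: 0.0879
gripper_force: 0.0
```

```bash
python3 - <<'E'
from mv import *
p,R,o=cur();print(p,o['orientation'],o['clock'],o['force'])
w=ctrl.snapshot('wrist');s=ctrl.snapshot('side')
cv2.imwrite('pics/g1.png',np.hstack([cv2.resize(w['color'],(480,360)),cv2.resize(s['color'][190:290,260:380],(320,360))])[:,:,::-1])
E
```

```text
[ 0.58921825 -0.17379025  0.08710692] [176.80687654  -3.85643923  16.15736703] 8.5 [ 0.82459393 -0.05374889  0.81935639]
```

View pics/g1.png

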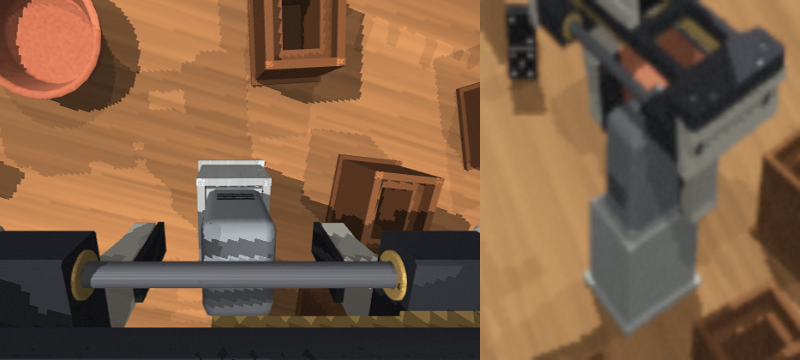

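The wrist view shows the duster centred between the fingers at (240,250), and the side view agrees. I'm closing the gripper.

Request:
carry_out --deltas '[[[0,0,0,0,-1],[0,0,0,0,-1],[0,0,0,0,-1],[0,0,0,0,-1],[0,0,0,0,-1]]]'

```text
clock: 9.1
tool_pos: [0.588, -0.1735, 0.0859]
orientation: [176.9, -3.8, 16.1]
force: [0.7, -0.8, -0.3]
opening: 0.0531
gripper_force: 0.0
```

Request:
carry_out --deltas '[[[0,0,0,0,-1],[0,0,0,0,-1],[0,0,0,0,-1]]]'

```text
clock: 9.4
tool_pos: [0.5878, -0.1733, 0.0857]
orientation: [176.9, -3.8, 16.1]
force: [-1.0, 2.7, 2.2]
opening: 0.0371
gripper_force: 29.5
```

Request:
carry_out --deltas '[[[0.007,0.006,-0.1,0,-1],[0.02,0.016,-0.28,0,-1],[0.034,0.028,-0.5,0,-1],[0.051,0.042,-0.75,0,-1],[0.065,0.053,-0.95,0,-1]]]'

```text
clock: 9.9
tool_pos: [0.5882, -0.1737, 0.2791]
orientation: [176.8, -3.9, 16.1]
force: [2.5, 0.0, -1.5]
opening: 0.036
gripper_force: 29.9
```

```bash
cat > plan1.py <<'E'
from kin import *
from mv import cur
from sim2f import *
p,R,o=cur();print(p,o['orientation'],o['opening'],o['gripper_force'],o['clock'])
q=o['joint_pos'];P=(p,R)
R0=R
# phase: go outward direction world d while turning to heading -17.2, then push
from mv import turn_for,shift
t=turn_for(R,-17.2);print('turn',t)
for tgt in ([.78,-.25,.45],[.78,-.25,.55],[.80,-.15,.5]):
    s=shift(p,R,tgt);Q,PP=call(q,P,[(*np.clip(s,-1,1),t)]*5,w);print(tgt,s,show(Q,PP))
    Q,PP=call(Q,PP,[(*np.clip(shift(*PP,tgt),-1,1),0)]*5,w)
    for sx,sz in ((1,0),(1,-.5),(1,-1)):
        q2,P2=Q,PP;L=[]
        for i in range(25):
            q2,P2=call(q2,P2,[(sx,0,sz,0)],w);L.append(tilt(P2)[0])
        print(sx,sz,L[::4],tilt(P2),show(q2,P2))
E
cat > sim2f.py <<'E'
import numpy as np
w=.8
def tilt(P): z=P[1].apply([0,0,1]);return float(np.degrees(np.arctan2(np.hypot(z[0],z[1]),-z[2])).round(1)),float(np.degrees(np.arctan2(z[1],z[0])).round(0))
E
python3 plan1.py
```

```text
[ 0.58824587 -0.17374676  0.27907092] [176.82458875  -3.86868297  16.14536655] 0.036049459758047374 29.892989695072174 9.9
turn 0.09222222222218855
[0.78, -0.25, 0.45] [ 0.8707  0.6761 -0.7614] (array([ 0.767, -0.245,  0.439]), array([179.3,  -5. , -14.9]), array([ -3.1,  28.9,  40.1,   1.7, -96.5,  78.4]))
1 0 [5.0, 8.9, 14.0, 19.3, 24.8, 30.4, 35.9] (35.9, -17.0) (array([ 1.131, -0.32 ,  0.389]), array([178.1, -35.9, -14.1]), array([ -3.8,  53.9,  71.7,   8.3, -72.8,  79.1]))
1 -0.5 [5.0, 9.6, 14.8, 20.1, 25.5, 30.8, 36.2] (36.2, -17.0) (array([ 0.915, -0.254,  0.685]), array([178.1, -36.1, -14.1]), array([  0.4,  33.5,  71.7,  10.4, -93.3,  78.7]))
1 -1 [5.0, 9.4, 14.3, 19.2, 24.1, 29.1, 34.0] (34.0, -18.0) (array([ 0.721, -0.199,  0.816]), array([178.1, -33.9, -14.2]), array([   6.5,   20.3,   71.7,   14. , -109.2,   77.2]))
[0.78, -0.25, 0.55] [ 0.9045  0.7037 -1.2595] (array([ 0.749, -0.238,  0.459]), array([179. ,  -4.9, -11.2]), array([ -2.6,  27. ,  39.6,   1.8, -98. ,  81.7]))
1 0 [5.9, 10.2, 15.1, 20.4, 25.9, 31.4, 37.0] (37.0, -16.0) (array([ 1.128, -0.264,  0.433]), arra
[... 429 characters left out ...]
78. ]))
[0.8, -0.15, 0.5] [ 1.1222  0.2372 -1.0197] (array([ 0.753, -0.159,  0.467]), array([179.1,  -4.9, -12.9]), array([  3.7,  25.2,  37.8,   2.3, -98.1,  73.8]))
1 0 [5.1, 9.4, 14.4, 19.7, 25.2, 30.8, 36.3] (36.3, -13.0) (array([ 1.14 , -0.246,  0.411]), array([179.5, -36.3, -12.5]), array([ -0.1,  52.6,  71.7,   8.1, -73.7,  77.7]))
1 -0.5 [5.3, 10.2, 15.3, 20.6, 25.9, 31.3, 36.7] (36.7, -13.0) (array([ 0.915, -0.192,  0.702]), array([179.6, -36.7, -12.5]), array([  4.3,  32.2,  71.7,  10.4, -94.1,  77.1]))
1 -1 [5.3, 10.0, 14.9, 19.8, 24.7, 29.6, 34.5] (34.5, -13.0) (array([ 0.715, -0.146,  0.83 ]), array([179.6, -34.5, -12.5]), array([  11.2,   18.9,   71.7,   14.5, -110.1,   75.1]))
```

Lifted and held (opening 36 mm, 30 N). I'm moving out to the reach limit and starting the tilt.

Request:
carry_out --deltas '[[[0.87,0.68,-0.76,0.097,-1],[0.87,0.68,-0.76,0.097,-1],[0.87,0.68,-0.76,0.097,-1],[0.87,0.68,-0.76,0.097,-1],[0.87,0.68,-0.76,0.097,-1]]]'

```text
clock: 10.4
tool_pos: [0.7681, -0.246, 0.4363]
orientation: [179.6, -4.9, -19.2]
force: [2.6, -0.4, -1.1]
opening: 0.0359
gripper_force: 29.9
```

Request:
carry_out --deltas '[[[1,0,-0.5,0.01,-1]]]'

```text
clock: 10.5
tool_pos: [0.8009, -0.2573, 0.4588]
orientation: [179.9, -5.1, -21.8]
force: [2.7, -0.8, -0.1]
opening: 0.036
gripper_force: 29.9
```

Request:
carry_out --deltas '[[[1,0,-0.5,0,-1]]]'

```text
clock: 10.6
tool_pos: [0.8258, -0.2658, 0.4729]
orientation: [179.8, -5.1, -21.8]
force: [2.5, -0.4, -0.8]
opening: 0.0363
gripper_force: 29.9
```

Request:
carry_out --deltas '[[[1,0,-0.5,0,-1]]]'

```text
clock: 10.7
tool_pos: [0.8439, -0.2751, 0.4784]
orientation: [179.6, -6.3, -21.7]
force: [73.8, -50.7, 74.6]
opening: 0.0358
gripper_force: 29.5
```

Request:
carry_out --deltas '[[[1,0,-0.5,0,-1]]]'

```text
clock: 10.8
tool_pos: [0.8551, -0.2804, 0.4721]
orientation: [179.4, -7.4, -21.6]
force: [1.0, 0.8, -6.2]
opening: 0.0355
gripper_force: 30.0
```

Request:
carry_out --deltas '[[[1,0,-0.5,0,-1]]]'

```text
clock: 10.9
tool_pos: [0.8656, -0.2862, 0.4839]
orientation: [179.4, -10.1, -21.6]
force: [-0.8, 0.4, -0.4]
opening: 0.0358
gripper_force: 30.0
```

Request:
carry_out --deltas '[[[1,0,-0.5,0,-1]]]'

```text
clock: 11.0
tool_pos: [0.8743, -0.2917, 0.494]
orientation: [179.3, -12.4, -21.6]
force: [-0.4, -0.2, -0.7]
opening: 0.0356
gripper_force: 30.0
```

Request:
carry_out --deltas '[[[1,0,-0.5,0,-1]]]'

```text
clock: 11.1
tool_pos: [0.8827, -0.2964, 0.5028]
orientation: [179.2, -14.5, -21.6]
force: [-0.8, 0.4, -2.3]
opening: 0.0361
gripper_force: 30.0
```

Request:
carry_out --deltas '[[[1,0,-0.5,0,-1]]]'

```text
clock: 11.2
tool_pos: [0.8906, -0.3008, 0.5125]
orientation: [179.1, -16.6, -21.6]
force: [0.7, -0.5, -1.9]
opening: 0.0362
gripper_force: 30.0
```

There was a force spike of about 116 N at 10.7 s, probably when joint 3 arrived at its stop. I'll check before going on.

```bash
python3 - <<'E'
from mv import *
p,R,o=cur();print(p,o['orientation'],o['joint_pos'].round(2),o['force'],o['moment'],o['clock'])
s=ctrl.snapshot('side');w=ctrl.snapshot('wrist')
print([proj(s,p+R.apply([0,0,k])).round(0) for k in(-.02,.081)])
cv2.imwrite('pics/g2.png',np.hstack([cv2.resize(s['color'],(400,300)),cv2.resize(w['color'],(400,300))])[:,:,::-1])
E
```

```text
[ 0.89056005 -0.30080897  0.5124835 ] [179.09213553 -16.57610098 -21.57223617] [  -4.63   43.21   71.61    5.78 -102.7    74.97] [ 0.68543157 -0.54613994 -1.8579157 ] [ 0.46276775  1.05785993 -0.02329361] 11.2
[array([600., -34.]), array([591.,  49.])]
```

View pics/g2.png

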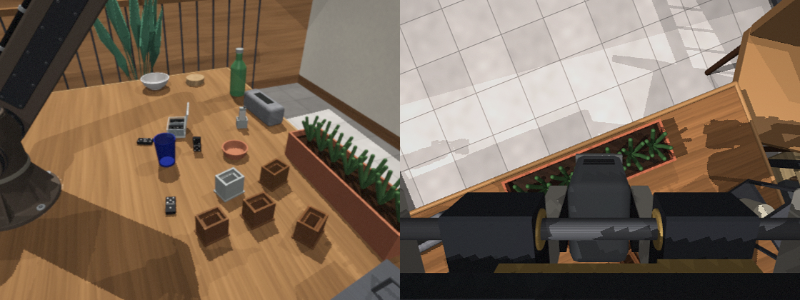

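The side view shows everything else undisturbed and the empty holder at (230,183). The wrist view shows the duster still square in the fingers at (600,210), so the spike was the joint stop. I'll continue the tilt.

Request:
carry_out --deltas '[[[1,0,-0.5,0,-1]]]'

```text
clock: 11.4
tool_pos: [0.8973, -0.3043, 0.5227]
orientation: [179.0, -18.5, -21.5]
force: [0.6, -0.1, -2.4]
opening: 0.0355
gripper_force: 30.0
```

Request:
carry_out --deltas '[[[1,0,-0.5,0,-1]]]'

```text
clock: 11.5
tool_pos: [0.9042, -0.3083, 0.5359]
orientation: [178.8, -20.8, -21.5]
force: [0.3, -0.5, -1.9]
opening: 0.0359
gripper_force: 30.0
```

Request:
carry_out --deltas '[[[1,0,-0.5,0,-1]]]'

```text
clock: 11.6
tool_pos: [0.9096, -0.3116, 0.5502]
orientation: [178.7, -22.9, -21.5]
force: [-0.7, 0.3, -1.7]
opening: 0.0356
gripper_force: 30.0
```

Request:
carry_out --deltas '[[[1,0,-0.5,0,-1]]]'

```text
clock: 11.7
tool_pos: [0.9143, -0.3142, 0.565]
orientation: [178.5, -25.0, -21.4]
force: [-0.0, 0.1, -1.9]
opening: 0.0358
gripper_force: 30.0
```

Request:
carry_out --deltas '[[[1,0,-0.5,0,-1]]]'

```text
clock: 11.8
tool_pos: [0.9183, -0.3163, 0.5803]
orientation: [178.4, -27.1, -21.3]
force: [-0.4, 0.1, -1.4]
opening: 0.0357
gripper_force: 30.0
```

Request:
carry_out --deltas '[[[1,0,-0.5,0,-1]]]'

```text
clock: 11.9
tool_pos: [0.9214, -0.318, 0.5965]
orientation: [178.2, -29.2, -21.3]
force: [-0.1, 0.2, -2.0]
opening: 0.036
gripper_force: 30.0
```

Request:
carry_out --deltas '[[[1,0,-0.5,0,-1]]]'

```text
clock: 12.0
tool_pos: [0.9238, -0.3192, 0.6136]
orientation: [178.0, -31.2, -21.2]
force: [0.5, -0.0, -1.8]
opening: 0.036
gripper_force: 30.0
```

Request:
carry_out --deltas '[[[1,0,-0.5,0,-1]]]'

```text
clock: 12.1
tool_pos: [0.9253, -0.32, 0.6315]
orientation: [177.8, -33.2, -21.1]
force: [-0.4, -0.2, -1.3]
opening: 0.0358
gripper_force: 30.0
```

Request:
carry_out --deltas '[[[1,0,-0.5,0,-1]]]'

```text
clock: 12.2
tool_pos: [0.9259, -0.3202, 0.6502]
orientation: [177.6, -35.3, -21.0]
force: [-0.5, 0.0, -2.8]
opening: 0.0357
gripper_force: 30.0
```

Request:
carry_out --deltas '[[[1,0,-0.5,0,-1]]]'

```text
clock: 12.3
tool_pos: [0.9256, -0.32, 0.6697]
orientation: [177.4, -37.3, -20.9]
force: [0.5, 0.1, -1.2]
opening: 0.0359
gripper_force: 30.0
```

```bash
python3 - <<'E'
from mv import *
import pickle
p,R,o=cur();print(p,o['orientation'],o['joint_pos'].round(2),o['clock'])
a=pickle.load(open('w1.pkl','rb'))[0]
s=ctrl.snapshot('scene');d=ctrl.snapshot('side')
print(tri([(a,(156,6)),(s,(346,287))]),tri([(a,(272,6)),(s,(324.7,250.7)),(d,(263.8,144))]))
yaw=np.radians(-17.2);X=np.array([np.cos(yaw),np.sin(yaw),0]);Y=np.array([-X[1],X[0],0]);O=np.array([.5214,.1967,0])
for th in (1.75,1.85,1.95,2.05):
    H=O+X*.033+[0,0,.036];u=-np.cos(th)*X+[0,0,np.sin(th)]
    print(th,[proj(a,H+u*.063+k*Y*.0475).round(0) for k in(1,-1)],[proj(s,H+u*.063+k*Y*.0475).round(0) for k in(1,-1)],[proj(d,H+u*.063+k*Y*.0475).round(0) for k in(1,-1)],(H+u*.0315).round(4))
cr=[cv2.resize(im['color'][y:y+60,x:x+80],(400,300),interpolation=cv2.INTER_CUBIC) for im,x,y in ((s,310,240),(d,220,130))]
cv2.imwrite('pics/f.png',np.hstack(cr)[:,:,::-1])
E
```

```text
[ 0.92556511 -0.31996454  0.66971455] [177.41514226 -37.29158178 -20.88898829] [ -2.84  37.72  71.65  13.33 -88.73  75.02] 12.3
(array([0.57859641, 0.22829802, 0.09863148]), [np.float64(0.0012388009251195701), np.float64(0.0012388009251195554)]) (array([0.55774928, 0.14652595, 0.12282405]), [np.float64(0.015422183586417747), np.float64(0.010789661465812785), np.float64(0.01150868021346936)])
1.75 [array([155.,   9.]), array([271.,   8.])] [array([346., 287.]), array([326., 249.])] [array([261., 142.]), array([260., 159.])] [0.5583 0.1853 0.067 ]
1.85 [array([155.,   1.]), array([271.,  -0.])] [array([343., 288.]), array([323., 250.])] [array([264., 142.]), array([263., 160.])] [0.5612 0.1844 0.0663]
1.95 [array([155.,  -6.]), array([271.,  -8.])] [array([340., 290.]), array([320., 251.])] [array([266., 143.]), array([265., 160.])] [0.5641 0.1835 0.0653]
2.05 [array([155., -13.]), array([271., -15.])] [array([337., 292.]), array([317., 253.])] [array([268., 144.]), array([268., 161.])] [0.5668 0.1826 0.064 ]
```

View pics/f.png

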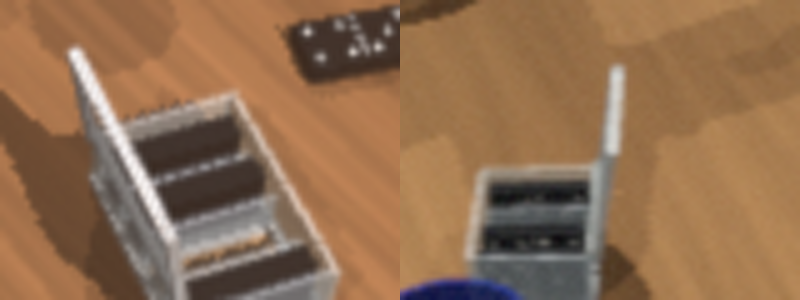

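```bash
cat > dus.py <<'E'
from mv import *
Rg=Ro.from_euler('xyz',[176.85,-3.8,16.1],degrees=True)
v=Rg.inv().apply([0,0,-1]);v[1]=0;AX=v/np.linalg.norm(v)      # duster -z (air) in tool frame
def air(R): return R.apply(AX)
def tip(p,R): return p-.019*R.apply([0,0,1])+.1*air(R)
def tcp_for_tip(T,R): return np.asarray(T)+.019*R.apply([0,0,1])-.1*air(R)
def desc(R):
    a=air(R);return 'tilt %.1f az %.1f'%(np.degrees(np.arccos(-a[2])),np.degrees(np.arctan2(a[1],a[0])))
FM=np.array([.5597,.185,.0667]);SL=np.array([.5248,.2077,.036])
E
python3 - <<'E'
from dus import *
from kin import *
p,R,o=cur();print(p,o['orientation'],desc(R),tip(p,R),AX)
for t in (0,.01,.02,-.01,-.02):
    R2=R*Ro.from_euler('z',t*360,degrees=True);print(t,desc(R2),R2.as_euler('xyz',degrees=True).round(1))
for t in (0,):
    R2=R*Ro.from_euler('z',t*360,degrees=True)
    T=tcp_for_tip(FM-.042*air(R2),R2);print('TCP',T.round(4))
    up=T+[0,0,.15]; print('to up',shift(p,R,up),'down',shift(up,R2,T), 'clearance')
    q=ik(o['joint_pos'],up,R2,.6);print(show(q,fk(q)),show(ik(q,T,R2,.6),fk(ik(q,T,R2,.6))))
E
```

```text
[ 0.9241014  -0.31992139  0.67286603] [177.44443601 -37.4760267  -20.92160997] tilt 33.8 az -25.5 [ 0.96375762 -0.33893781  0.60478417] [-0.06637374  0.          0.99779483]
0 tilt 33.8 az -25.5 [177.4 -37.5 -20.9]
0.01 tilt 33.7 az -25.1 [-179.8  -37.5  -25.5]
0.02 tilt 33.8 az -24.7 [-177.   -37.4  -30. ]
-0.01 tilt 33.8 az -25.9 [174.7 -37.2 -16.4]
-0.02 tilt 33.8 az -26.4 [172.  -36.8 -11.9]
TCP [0.499  0.2141 0.1697]
to up [-3.4067 -1.7159 -0.4637] down [-0.4563 -0.0265  0.5946] clearance
(array([0.499, 0.214, 0.32 ]), array([177.4, -37.5, -20.9]), array([ 74.2,  -4.8, -27.1,  37.9, -77.9, -17.7])) (array([0.499, 0.214, 0.17 ]), array([177.4, -37.5, -20.9]), array([ 74.2,   4.6, -39.7,  43.4, -61.1, -32.9]))
```

Request:
carry_out --deltas '[[[-0.25,-0.126,-0.034,0,-1],[-0.5,-0.252,-0.068,0,-1],[-0.75,-0.378,-0.102,0,-1],[-0.97,-0.488,-0.132,0,-1],[-0.97,-0.488,-0.132,0,-1]]]'

```text
clock: 12.9
tool_pos: [0.8133, -0.1803, 0.5763]
orientation: [177.5, -37.1, -20.9]
force: [0.6, 1.0, -0.6]
opening: 0.036
gripper_force: 30.0
```

Request:
carry_out --deltas '[[[-0.97,-0.488,-0.132,0,-1],[-0.97,-0.488,-0.132,0,-1],[-0.97,-0.488,-0.132,0,-1],[-0.97,-0.488,-0.132,0,-1],[-0.97,-0.488,-0.132,0,-1]]]'

```text
clock: 13.4
tool_pos: [0.6904, -0.0275, 0.4756]
orientation: [177.4, -37.0, -20.8]
force: [-0.1, 0.1, -1.7]
opening: 0.036
gripper_force: 30.0
```

Request:
carry_out --deltas '[[[-0.97,-0.488,-0.132,0,-1],[-0.97,-0.488,-0.132,0,-1],[-0.97,-0.488,-0.132,0,-1],[-0.97,-0.488,-0.132,0,-1],[-0.97,-0.488,-0.132,0,-1]]]'

```text
clock: 13.9
tool_pos: [0.5694, 0.1244, 0.3765]
orientation: [177.3, -37.1, -20.7]
force: [0.8, -0.0, -1.7]
opening: 0.0359
gripper_force: 30.0
```

Request:
carry_out --deltas '[[[-0.497,-0.252,-0.068,0,-1],[-0.497,-0.252,-0.068,0,-1],[-0.497,-0.252,-0.068,0,-1],[-0.497,-0.252,-0.068,0,-1]]]'

```text
clock: 14.3
tool_pos: [0.5085, 0.2027, 0.3268]
orientation: [177.4, -37.1, -20.7]
force: [-0.3, -0.5, -2.6]
opening: 0.0358
gripper_force: 30.0
```

```bash
python3 - <<'E'
from dus import *
p,R,o=cur();print(p,o['orientation'],desc(R),tip(p,R),o['force'],o['joint_pos'].round(1),o['clock'])
s=ctrl.snapshot('scene');d=ctrl.snapshot('side')
for c in(s,d):print('predicted tip',proj(c,tip(p,R)).round(0),'top',proj(c,tip(p,R)-.12*air(R)).round(0),[ (np.round(k['centre']),round(k['p'],2)) for k in ctrl.spot_point(c,'nozzle_tip')[:2]])
x0,y0=[int(v) for v in proj(s,p)-[60,45]];x1,y1=[int(v) for v in proj(d,p)-[60,45]]
print((x0,y0),(x1,y1))
f=lambda c,x,y:cv2.resize(c['color'][max(y,0):y+120,max(x,0):x+120],(400,400),interpolation=cv2.INTER_CUBIC)
cv2.imwrite('pics/a.png',np.hstack([f(s,x0,y0),f(d,x1,y1)])[:,:,::-1])
T=tcp_for_tip(FM-.042*air(R),R);print('down',shift(p,R,T))
E
```

```text
[0.50854745 0.20271864 0.32677598] [177.35263255 -37.0853816  -20.67318027] tilt 33.4 az -25.5 [0.54780155 0.18391885 0.25840154] [-0.27270771 -0.4749477  -2.55571282] [ 63.8  -4.7 -41.3  43.7 -61.  -20. ] 14.3
predicted tip [351. 204.] top [401. 150.] [(array([351., 201.]), 0.69)]
predicted tip [251.  91.] top [219.  46.] [(array([252.,  93.]), 0.63), (array([227.,  53.]), 0.36)]
(323, 123) (170, 15)
down [-0.5212 -0.0628  0.5855]
```

View pics/a.png

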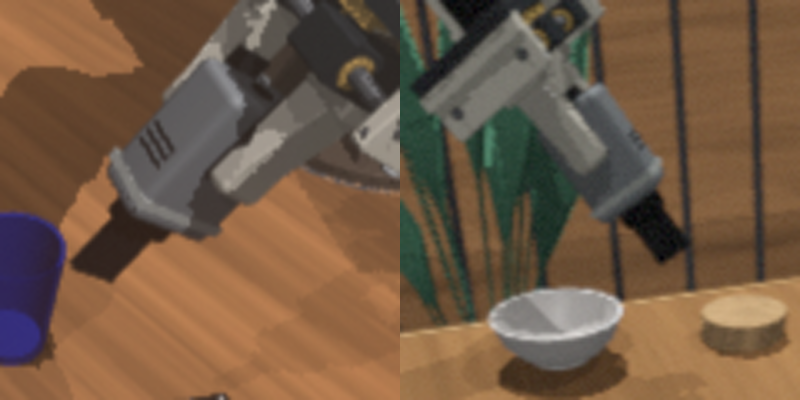

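The views show the duster firmly held and slanted. The tip appears at scene (351,201) and side (252,93), within about 3 px of my prediction. I'm lowering it to the aim pose.

Request:
carry_out --deltas '[[[-0.13,-0.016,0.146,0,-1],[-0.26,-0.031,0.293,0,-1],[-0.39,-0.047,0.439,0,-1],[-0.521,-0.063,0.585,0,-1],[-0.521,-0.063,0.585,0,-1]]]'

```text
clock: 15.0
tool_pos: [0.4999, 0.2093, 0.1674]
orientation: [176.9, -37.0, -20.7]
force: [-0.5, -1.6, -1.3]
opening: 0.036
gripper_force: 30.0
```

Request:
carry_out --deltas '[[[0,0,0,0,-1],[0,0,0,0,-1]]]'

```text
clock: 15.2
tool_pos: [0.5019, 0.213, 0.1735]
orientation: [177.7, -37.2, -21.1]
force: [-0.1, 0.4, -1.6]
opening: 0.0358
gripper_force: 30.0
```

```bash
python3 - <<'E'
from dus import *
p,R,o=cur();a=air(R);t=tip(p,R);print(p,o['orientation'],desc(R),t.round(4),o['force'],o['clock'])
th=1.79;X=np.array([np.cos(np.radians(-17.2)),np.sin(np.radians(-17.2)),0]);n=np.array([X[0]*np.sin(th),X[1]*np.sin(th),np.cos(th)])
# n: back normal (flap leans away): face plane
k=((FM-t)@n)/(a@n);print('hit off',((t+k*a)-FM).round(4),'dist',k)
T=tcp_for_tip(FM-.042*air(R),R);print('corr',shift(p,R,T))
for nme in('scene','side'):
    c=ctrl.snapshot(nme);print(nme,proj(c,t).round(0),proj(c,FM).round(0),[(np.round(j['centre']),round(j['p'],2)) for j in ctrl.spot_point(c,'nozzle_tip')[:2]],[(np.round(j['centre']),round(j['p'],2)) for j in ctrl.spot_point(c,'flap_mid')[:2]])
    save(c,'aim_'+nme)
E
```

```text
[0.50190098 0.21304131 0.17350115] [177.65271466 -37.18893316 -21.09299942] tilt 33.5 az -25.3 [0.5413 0.1943 0.1052] [-0.09192143  0.44694982 -1.5622494 ] 15.2
hit off [ 0.0013 -0.      0.0055] dist 0.0395154024063235
corr [-0.0207  0.0014  0.006 ]
scene [348. 263.] [336. 276.] [(array([346., 262.]), 0.89), (array([296., 256.]), 0.64)] [(array([335., 276.]), 0.76), (array([294., 254.]), 0.32)]
side [251. 147.] [260. 161.] [(array([253., 150.]), 0.84)] [(array([263., 160.]), 0.64), (array([248., 180.]), 0.33)]
```

The model and the networks agree on the aim. I'll make a 4 mm correction, then hold for about 1.5 s.

Request:
carry_out --deltas '[[[-0.02,0,0.006,0,-1],[-0.02,0,0.006,0,-1],[-0.02,0,0.006,0,-1],[-0.02,0,0.006,0,-1],[-0.02,0,0.006,0,-1]]]'

```text
clock: 16.0
tool_pos: [0.4984, 0.2133, 0.1677]
orientation: [177.4, -37.1, -20.9]
force: [0.3, -0.5, -2.6]
opening: 0.0356
gripper_force: 30.0
```

Request:
carry_out --deltas '[[[0,0,0,0,-1],[0,0,0,0,-1],[0,0,0,0,-1],[0,0,0,0,-1],[0,0,0,0,-1]]]'

```text
clock: 16.5
tool_pos: [0.4983, 0.2133, 0.1678]
orientation: [177.4, -37.1, -20.9]
force: [-0.6, -0.3, -1.5]
opening: 0.0356
gripper_force: 30.0
```

Request:
carry_out --deltas '[[[0,0,0,0,-1],[0,0,0,0,-1],[0,0,0,0,-1],[0,0,0,0,-1],[0,0,0,0,-1]]]'

```text
clock: 17.0
tool_pos: [0.4983, 0.2133, 0.1677]
orientation: [177.4, -37.1, -20.9]
force: [-0.7, 0.2, -0.6]
opening: 0.0355
gripper_force: 30.0
```

Request:
carry_out --deltas '[[[0,0,0,0,-1],[0,0,0,0,-1]]]'

```text
clock: 17.2
tool_pos: [0.4983, 0.2133, 0.1677]
orientation: [177.4, -37.1, -20.9]
force: [-0.2, 0.0, -2.1]
opening: 0.0359
gripper_force: 30.0
```

```bash
cat > plan2.py <<'E'
from dus import *
from kin import *
p,R,o=cur();t=tip(p,R);a=air(R);print(p,o['orientation'],desc(R),t.round(4),o['clock'],o['joint_pos'].round(1))
w=.55
q=o['joint_pos'];P=(p,R)
def dt(P): 
    a=air(P[1]);return round(float(np.degrees(np.arccos(-a[2]))),1)
def goto(q,P,tgt,turn=0,n=60):
    for i in range(12):
        s=shift(*P,tgt);s=s/max(1,abs(s).max())
        q,P=call(q,P,[(*s,turn if i==0 else 0)]*5,w)
        if np.linalg.norm(P[0]-tgt)<.004: break
    return q,P,i+1
W=[[.45,.28,.40],[.15,.55,.5],[-.25,.6,.55]]
Q,PP=q,P
for x in W: Q,PP,n=goto(Q,PP,np.array(x));print(x,n,show(Q,PP),dt(PP))
az=np.radians(163)
for tgt in ([-.55,.55,.5],[-.65,.45,.5],[-.65,.3,.5]):
    Q2,P2,n=goto(Q,PP,np.array(tgt));print(tgt,n,show(Q2,P2))
    for sz in (0,-.5):
      for azd in (155,):
        q3,P3=Q2,P2;L=[]
        for i in range(34):
            a=air(P3[1]);h=-np.array([a[0],a[1],0]);h/=np.linalg.norm(h)  # push opposite to current tilt azimuth
            s=P3[1].inv().apply(h+[0,0,-sz]);q3,P3=call(q3,P3,[(*(s/abs(s).max()),0)],w);L.append(dt(P3))
            if dt(P3)<1.5 or (len(L)>3 and L[-1]>L[-2]+.3): break
        print(sz,L[::3],L[-1],show(q3,P3))
E
python3 plan2.py
```

```text
[0.49831201 0.2132896  0.16773598] [177.43074138 -37.12312512 -20.90148418] tilt 33.4 az -25.6 [0.5376 0.1944 0.0994] 17.2 [ 59.    4.6 -57.3  61.9 -43.  -43.3]
[0.45, 0.28, 0.4] 2 (array([0.45, 0.28, 0.4 ]), array([177.4, -37.1, -20.9]), array([ 82.9,  -4.7, -16.6,  35.1, -91.1, -18.1])) 33.4
[0.15, 0.55, 0.5] 2 (array([0.15, 0.55, 0.5 ]), array([177.4, -37.1, -20.9]), array([ 112.4,   15.1,   17.8,   27.8, -118.9,  -36.2])) 33.4
[-0.25, 0.6, 0.55] 2 (array([-0.25,  0.6 ,  0.55]), array([177.4, -37.1, -20.9]), array([ 136.6,   40.3,   64.7,   21.2, -148.5,  -53.6])) 33.4
[-0.55, 0.55, 0.5] 12 (array([-0.538,  0.541,  0.489]), array([-170. ,  -20.3,  -19.6]), array([ 155.5,   44.7,   71.7,   16.7, -135.3,  -73.3]))
0 [18.8, 17.3, 15.8, 11.8, 5.5] 1.3 (array([-0.89 ,  0.252,  0.305]), array([-179.2,   -4.8,  -17. ]), array([ 176. ,   54.7,   71.7,   -0.4, -111.9, -103.1]))
-0.5 [18.6, 17.1, 16.0, 11.1, 4.6] 0.2 (array([-0.734,  0.239,  0.538]), array([-179.8,   -3.8,  -16.6]), array([ 176. ,   39.2,   71.7,   -0.8, -126.3, -103. ]))
[-0.65, 0.45, 0.5] 12 (array([-0.634,  0.441,  0.486]), array([-173.4,  -13.8,  -19.9]), array([ 162.7,   43.8,   71.7,    8.1, -131.7,  -87.1]))
0 [11.3, 9.4, 5.7, 0.6] 0.6 (array([-0.871,  0.243,  0.359]), array([179.4,  -3.5, -18.9]), array([ 176. ,   51.3,   71.7,   -1.6, -113.7, -105.5]))
-0.5 [11.1, 9.1, 4.7] 0.3 (array([-0.744,  0.239,  0.527]), array([-179.8,   -3.6,  -18.7]), array([ 176. ,   40. ,   71.7,   -0.9, -125.3, -105.2]))
[-0.65, 0.3, 0.5] 12 (array([-0.634,  0.293,  0.488]), array([178.3, -26.4, -21.4]), array([ 167.9,   45.5,   71.7,   -9.4, -141.7, -105.7]))
0 [21.4, 16.8, 11.6, 5.8, 0.4] 0.4 (array([-0.856,  0.42 ,  0.265]), array([179.8,  -3.4, -21.8]), array([ 165.2,   57. ,   71.7,   -0.6, -108. ,  -97.2]))
-0.5 [21.1, 16.1, 10.5, 4.5] 0.4 (array([-0.749,  0.365,  0.461]), array([179.8,  -4.1, -21.8]), array([ 166.9,   44.7,   71.7,   -1. , -121.1,  -99.2]))
```

The hold is done: steady from 15.5 to 17.2 s, with the tilt at 33.4°. Now I'll plan the untilt.

```bash
cat > plan3.py <<'E'
exec(open('plan2.py').read().split("W=[[")[0])
Q,PP=q,P
for x in [[.45,.28,.40],[.15,.55,.5]]: Q,PP,n=goto(Q,PP,np.array(x));print(x,n,show(Q,PP))
for tgt in ([-.05,.6,.5],[-.2,.55,.45],[-.3,.5,.45]):
    Q2,P2,n=goto(Q,PP,np.array(tgt));print(tgt,n,show(Q2,P2))
    for v in ((-1,0,-.7),(-1,.3,-.7),(-1,-.3,-.7),(-1,0,-.3)):
        q3,P3=Q2,P2;L=[];q3s=[]
        for i in range(40):
            q3,P3=call(q3,P3,[(*v,0)],w);L.append(dt(P3));q3s.append(round(q3[2]))
            if dt(P3)<1.5 or (len(L)>3 and L[-1]>L[-2]+.2): break
        a=air(P3[1]);print(v,len(L),L[::4],L[-1],q3s[:8],'az',np.degrees(np.arctan2(a[1],a[0])).round(0),show(q3,P3))
E
python3 plan3.py
```

```text
[0.49831201 0.2132896  0.16773598] [177.43074138 -37.12312512 -20.90148418] tilt 33.4 az -25.6 [0.5376 0.1944 0.0994] 17.2 [ 59.    4.6 -57.3  61.9 -43.  -43.3]
[0.45, 0.28, 0.4] 2 (array([0.45, 0.28, 0.4 ]), array([177.4, -37.1, -20.9]), array([ 82.9,  -4.7, -16.6,  35.1, -91.1, -18.1]))
[0.15, 0.55, 0.5] 2 (array([0.15, 0.55, 0.5 ]), array([177.4, -37.1, -20.9]), array([ 112.4,   15.1,   17.8,   27.8, -118.9,  -36.2]))
[-0.05, 0.6, 0.5] 1 (array([-0.05,  0.6 ,  0.5 ]), array([177.4, -37.1, -20.9]), array([ 125.3,   25.3,   32.6,   22.4, -128.5,  -47.9]))
(-1, 0, -0.7) 26 [33.4, 32.9, 30.2, 26.7, 22.8, 19.5, 18.4] 18.6 [39, 47, 57, 72, 72, 72, 72, 72] az 62.0 (array([-0.779,  0.534,  0.314]), array([-161.9,   -8.3,  -15.1]), array([ 164.8,   55.4,   71.7,   19.8, -113.3,  -81.9]))
(-1, 0.3, -0.7) 29 [33.4, 33.4, 30.9, 27.2, 22.3, 16.8, 11.8, 10.5] 10.5 [37, 43, 50, 59, 72, 72, 72, 72] az 81.0 (array([-0.878,  0.335,  0.317]), array([-169.6,   -2.5,  -16.6]), array([ 174.9,   54.2,   71.7,   10.5, -111.7,  -97.8]))
(-1, -0.3, -0.7) 23 [33.4, 32.6, 30.1, 27.3, 25.0, 24.2] 24.7 [40, 50
[... 1760 characters left out ...]
,   11.8, -111.1,  -89. ]))
(-1, 0.3, -0.7) 25 [33.4, 32.0, 27.3, 21.2, 14.1, 6.7, 5.5] 5.5 [41, 50, 63, 72, 72, 72, 72, 72] az 110.0 (array([-0.896,  0.305,  0.32 ]), array([-175.7,   -0.3,  -19.1]), array([ 174.6,   53.7,   71.7,    4.3, -109.3, -102.4]))
(-1, -0.3, -0.7) 22 [33.4, 31.2, 26.4, 21.2, 17.2, 16.5] 17.0 [43, 56, 72, 72, 72, 72, 72, 72] az 65.0 (array([-0.724,  0.631,  0.317]), array([-163.2,   -6.8,  -16.2]), array([ 157.6,   55. ,   71.7,   18.7, -110.5,  -76.8]))
(-1, 0, -0.3) 24 [33.4, 32.6, 28.0, 21.9, 15.1, 9.5] 9.5 [39, 47, 56, 70, 72, 72, 72, 72] az 81.0 (array([-0.887,  0.542,  0.079]), array([-170.6,   -2.4,  -18. ]), array([162.7,  67.9,  71.7,   9.4, -96.2, -89.7]))
```

```bash
cat > legs.py <<'E'
from dus import *
import sys,json
p,R,o=cur();x=p
print(o['clock'],p.round(3),desc(R))
for w in json.loads(sys.argv[1]):
    d=np.linalg.norm(np.array(w)-x);print(w,'rows %.1f'%(d/.05),shift(x,R,w));x=np.array(w)
E
python3 legs.py '[[0.45,0.28,0.40],[0.17,0.53,0.47],[-0.12,0.54,0.45],[-0.4,0.35,0.45]]'
```

```text
17.2 [0.498 0.213 0.168] tilt 33.4 az -25.6
[0.45, 0.28, 0.4] rows 4.9 [ 0.4261 -0.1744 -1.1429]
[0.17, 0.53, 0.47] rows 7.6 [-1.1872 -0.6076 -1.3662]
[-0.12, 0.54, 0.45] rows 5.8 [-1.1546  0.5037 -0.7267]
[-0.4, 0.35, 0.45] rows 6.8 [-0.7726  1.4118 -0.522 ]
```

Request:
carry_out --deltas '[[[0.08,-0.033,-0.22,0,-1],[0.17,-0.07,-0.45,0,-1],[0.26,-0.11,-0.7,0,-1],[0.37,-0.152,-1,0,-1],[0.37,-0.152,-1,0,-1]]]'

```text
clock: 17.7
tool_pos: [0.4552, 0.2742, 0.3755]
orientation: [177.9, -37.1, -21.1]
force: [-0.5, 0.7, -3.1]
opening: 0.036
gripper_force: 30.0
```

Request:
carry_out --deltas '[[[-0.6,-0.3,-0.7,0,-1],[-0.6,-0.3,-0.7,0,-1],[-0.6,-0.3,-0.7,0,-1],[-0.6,-0.3,-0.7,0,-1]]]'

```text
clock: 18.1
tool_pos: [0.3106, 0.3983, 0.4081]
orientation: [177.5, -37.1, -20.9]
force: [1.7, -0.1, -2.9]
opening: 0.0358
gripper_force: 30.0
```

Request:
carry_out --deltas '[[[-0.6,-0.3,-0.7,0,-1],[-0.6,-0.3,-0.7,0,-1],[-0.6,-0.3,-0.7,0,-1],[-0.6,-0.3,-0.7,0,-1]]]'

```text
clock: 18.5
tool_pos: [0.1672, 0.5241, 0.4446]
orientation: [177.4, -37.1, -20.8]
force: [0.9, -0.5, -2.0]
opening: 0.036
gripper_force: 30.0
```

Request:
carry_out --deltas '[[[-0.95,0.42,-0.6,0,-1],[-0.95,0.42,-0.6,0,-1],[-0.95,0.42,-0.6,0,-1],[-0.95,0.42,-0.6,0,-1],[-0.95,0.42,-0.6,0,-1]]]'

```text
clock: 19.0
tool_pos: [-0.0726, 0.5299, 0.4278]
orientation: [177.4, -37.1, -20.8]
force: [-0.1, 1.2, -1.7]
opening: 0.0358
gripper_force: 30.0
```

```bash
python3 - <<'E'
from mv import *
p,R,o=cur();print(o['joint_pos'].round(1),o['force'],o['orientation'])
w=ctrl.snapshot('wrist');save(w,'back')
E
python3 legs.py '[[-0.4,0.35,0.45]]'
```

```text
[ 129.6   19.     7.7   16.2 -112.3  -59.7] [-0.14554111  1.22736901 -1.681978  ] [177.37775936 -37.13391519 -20.81037752]
19.05 [-0.077  0.531  0.426] tilt 33.5 az -25.4
[-0.4, 0.35, 0.45] rows 7.4 [-0.88    1.4503 -0.7491]
```

View pics/back.png

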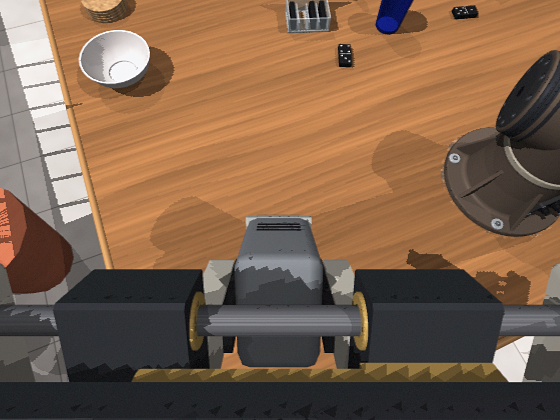

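The wrist view shows open table and floor behind the robot, and the duster still held squarely at (280,290). That was my last picture. I'm continuing to the far side.

Request:
carry_out --deltas '[[[-0.44,0.73,-0.37,0,-1],[-0.44,0.73,-0.37,0,-1],[-0.44,0.73,-0.37,0,-1],[-0.44,0.73,-0.37,0,-1]]]'

```text
clock: 19.45
tool_pos: [-0.234, 0.4379, 0.4393]
orientation: [177.4, -37.1, -20.8]
force: [-0.7, 0.3, -2.6]
opening: 0.036
gripper_force: 30.0
```

Request:
carry_out --deltas '[[[-0.44,0.73,-0.37,0,-1],[-0.44,0.73,-0.37,0,-1],[-0.44,0.73,-0.37,0,-1],[-0.44,0.73,-0.37,0,-1]]]'

```text
clock: 19.85
tool_pos: [-0.3959, 0.3468, 0.4502]
orientation: [177.4, -37.1, -20.8]
force: [-0.0, -0.3, -1.5]
opening: 0.0357
gripper_force: 30.0
```

```bash
cat > plan4.py <<'E'
exec(open('plan2.py').read().split("W=[[")[0])
import sys
for v in ((-.8,0,-.6),(-1,.2,-.6),(-1,.4,-.6),(-1,0,-.9)):
    q3,P3=q,P;L=[];J=[]
    for i in range(40):
        q3,P3=call(q3,P3,[(*v,0)],w);L.append(dt(P3));J.append((round(q3[2]),P3[0].round(2).tolist()))
        if dt(P3)<1.5 or (len(L)>3 and L[-1]>L[-2]+.2): break
    a=air(P3[1]);print(v,len(L),L[::2],L[-1],J[:7],'az',np.degrees(np.arctan2(a[1],a[0])).round(0),show(q3,P3))
E
python3 plan4.py
```

```text
[-0.39587051  0.34680031  0.45015049] [177.39010906 -37.13251728 -20.78638331] tilt 33.4 az -25.5 [-0.3566  0.328   0.3818] 19.85 [ 158.5   25.6   28.    -2.8 -129.5  -91.2]
(-0.8, 0, -0.6) 23 [33.4, 33.4, 31.6, 29.0, 25.9, 22.5, 18.9, 15.0, 11.1, 7.3, 4.4, 5.2] 5.2 [(36, [-0.44, 0.37, 0.45]), (47, [-0.49, 0.38, 0.45]), (62, [-0.53, 0.4, 0.45]), (72, [-0.57, 0.41, 0.44]), (72, [-0.58, 0.41, 0.42]), (72, [-0.6, 0.41, 0.4]), (72, [-0.62, 0.41, 0.38])] az 99.0 (array([-0.835,  0.411,  0.344]), array([-175.5,   -1.3,  -19.7]), array([ 167.6,   52.3,   71.7,    4.7, -111.2,  -95.6]))
(-1, 0.2, -0.6) 22 [33.4, 33.4, 32.2, 29.6, 26.7, 23.4, 19.7, 15.7, 11.5, 7.1, 2.6] 0.6 [(35, [-0.44, 0.36, 0.45]), (44, [-0.49, 0.37, 0.44]), (56, [-0.54, 0.38, 0.44]), (72, [-0.59, 0.39, 0.43]), (72, [-0.61, 0.38, 0.41]), (72, [-0.63, 0.38, 0.38]), (72, [-0.65, 0.37, 0.37])] az -81.0 (array([-0.894,  0.315,  0.266]), array([179.5,  -4.1, -21.3]), array([ 171.7,   57. ,   71.7,   -1.5, -108.6, -103.4]))
(-1, 0.4, -0.6) 23 [33.4, 33.4, 32.5, 30.1, 27.3, 24.2, 20.7, 16.9, 13.0, 9.1, 5.9, 5.8] 5.8 [(34, [-0.45, 0.35, 0.45]), (43, [-0.5, 0.35, 0.44]), (53, [-0.55, 0.35, 0.44]), (69, [-0.59, 0.36, 0.43]), (72, [-0.62, 0.35, 0.41]), (72, [-0.64, 0.34, 0.39]), (72, [-0.67, 0.33, 0.37])] az -115.0 (array([-0.932,  0.213,  0.273]), array([174.2,  -3.5, -22.6]), array([ 176. ,   56.7,   71.7,   -6.9, -106.4, -110.7]))
(-1, 0, -0.9) 23 [33.4, 33.4, 31.4, 28.7, 25.7, 22.4, 18.8, 15.1, 11.3, 7.6, 4.8, 5.2] 5.2 [(37, [-0.44, 0.37, 0.45]), (48, [-0.49, 0.38, 0.46]), (65, [-0.53, 0.4, 0.46]), (72, [-0.56, 0.41, 0.45]), (72, [-0.58, 0.41, 0.44]), (72, [-0.59, 0.41, 0.42]), (72, [-0.61, 0.41, 0.41])] az 93.0 (array([-0.803,  0.393,  0.4  ]), array([-175.2,   -1.8,  -19.6]), array([ 168.3,   48.7,   71.7,    5. , -115.3,  -95.8]))
```

Request:
carry_out --deltas '[[[-0.175,0.026,-0.14,0,-1],[-0.31,0.047,-0.248,0,-1],[-0.427,0.064,-0.342,0,-1],[-0.5,0.075,-0.4,0,-1],[-0.56,0.084,-0.448,0,-1]]]'

```text
clock: 20.35
tool_pos: [-0.5338, 0.3881, 0.4533]
orientation: [177.4, -37.2, -20.9]
force: [0.5, 1.5, -1.1]
opening: 0.0358
gripper_force: 30.0
```

```bash
python3 plan4.py; python3 -c "
from h import *
print(ctrl.get_obs()['joint_pos'].round(2))"
```

```text
[-0.53375814  0.38807698  0.45326952] [177.41012059 -37.22894557 -20.86463658] tilt 33.5 az -25.5 [-0.4944  0.3692  0.385 ] 20.35 [ 159.2   44.    61.1   -4.5 -144.3  -93.8]
(-0.8, 0, -0.6) 20 [33.1, 30.6, 27.8, 24.6, 21.1, 17.3, 13.4, 9.4, 5.6, 3.7] 4.4 [(72, [-0.57, 0.4, 0.44]), (72, [-0.59, 0.4, 0.43]), (72, [-0.6, 0.4, 0.41]), (72, [-0.62, 0.4, 0.39]), (72, [-0.63, 0.4, 0.37]), (72, [-0.65, 0.4, 0.36]), (72, [-0.66, 0.4, 0.35])] az 98.0 (array([-0.834,  0.406,  0.343]), array([-176.1,   -1.7,  -20. ]), array([ 167.5,   52.3,   71.7,    3.9, -111.5,  -96.1]))
(-1, 0.2, -0.6) 19 [33.2, 31.0, 28.3, 25.2, 21.8, 18.0, 14.0, 9.7, 5.3, 0.8] 0.8 [(72, [-0.57, 0.39, 0.44]), (72, [-0.6, 0.39, 0.42]), (72, [-0.62, 0.38, 0.4]), (72, [-0.64, 0.38, 0.38]), (72, [-0.66, 0.37, 0.36]), (72, [-0.68, 0.37, 0.34]), (72, [-0.69, 0.36, 0.33])] az -27.0 (array([-0.888,  0.318,  0.271]), array([179.9,  -4.6, -21.2]), array([ 171.6,   56.7,   71.7,   -1.1, -109.4, -103.1]))
(-1, 0.4, -0.6) 21 [33.2, 31.2, 28.7, 25.8, 22.5, 18.9, 15.0, 11.0, 7.0, 4.0, 5.5] 5.5 [(72, [-0.58, 0.39, 0.44]), (72, [-0.6, 0.37, 0.42]), (72, [-0.62, 0.36, 0.4]), (72, [-0.65, 0.35, 0.38]), (72, [-0.67, 0.34, 0.37]), (72, [-0.69, 0.33, 0.35]), (72, [-0.71, 0.32, 0.33])] az -136.0 (array([-0.936,  0.222,  0.283]), array([174.9,  -1.6, -22.3]), array([ 176. ,   56. ,   71.7,   -5.5, -105.5, -109.9]))
(-1, 0, -0.9) 20 [33.0, 30.5, 27.6, 24.5, 21.0, 17.3, 13.4, 9.5, 5.8, 3.9] 4.5 [(72, [-0.57, 0.4, 0.45]), (72, [-0.58, 0.4, 0.43]), (72, [-0.6, 0.4, 0.42]), (72, [-0.61, 0.4, 0.4]), (72, [-0.63, 0.4, 0.39]), (72, [-0.64, 0.4, 0.38]), (72, [-0.65, 0.4, 0.37])] az 94.0 (array([-0.805,  0.391,  0.394]), array([-175.9,   -2. ,  -20. ]), array([ 168.1,   49.1,   71.7,    4.2, -115.1,  -96.3]))
[ 159.24   43.96   61.11   -4.55 -144.29  -93.78]
```

Request:
carry_out --deltas '[[[-0.019,0.003,-0.016,0,-1],[-0.038,0.006,-0.031,0,-1],[-0.055,0.008,-0.044,0,-1],[-0.068,0.01,-0.055,0,-1],[-0.078,0.012,-0.062,0,-1]]]'

```text
clock: 20.85
tool_pos: [-0.552, 0.3934, 0.4549]
orientation: [177.4, -37.2, -20.9]
force: [-0.8, 0.5, -0.7]
opening: 0.0357
gripper_force: 30.0
```

Request:
carry_out --deltas '[[[-0.012,0.002,-0.01,0,-1],[-0.022,0.003,-0.018,0,-1],[-0.032,0.005,-0.025,0,-1],[-0.042,0.006,-0.034,0,-1],[-0.06,0.009,-0.048,0,-1]]]'

```text
clock: 21.35
tool_pos: [-0.5607, 0.3942, 0.4521]
orientation: [177.6, -36.9, -20.9]
force: [-0.6, 0.0, -1.1]
opening: 0.0355
gripper_force: 30.0
```

```bash
python3 -c "
from h import *
o=ctrl.get_obs();print(o['joint_pos'].round(2),o['orientation'].round(1),o['tool_pos'].round(3))"
```

```text
[ 159.53   49.11   71.69   -5.29 -149.33  -94.91] [177.6 -36.9 -20.9] [-0.561  0.394  0.452]
```

At the stop without any spike. Now I'm ratcheting the tilt back.

Request:
carry_out --deltas '[[[-1,0.15,-0.8,0,-1]]]'

```text
clock: 21.45
tool_pos: [-0.5778, 0.3927, 0.4361]
orientation: [178.3, -35.8, -21.1]
force: [-0.9, 0.7, -2.4]
opening: 0.0359
gripper_force: 30.0
```

Request:
carry_out --deltas '[[[-1,0.15,-0.8,0,-1]]]'

```text
clock: 21.55
tool_pos: [-0.5977, 0.3893, 0.4159]
orientation: [178.8, -34.9, -21.0]
force: [-0.3, -0.4, -1.7]
opening: 0.0358
gripper_force: 30.0
```

Request:
carry_out --deltas '[[[-1,0.15,-0.8,0,-1]]]'

```text
clock: 21.65
tool_pos: [-0.6157, 0.386, 0.3985]
orientation: [179.4, -33.9, -21.0]
force: [0.3, 0.2, -1.9]
opening: 0.0358
gripper_force: 30.0
```

Request:
carry_out --deltas '[[[-1,0.15,-0.8,0,-1]]]'

```text
clock: 21.75
tool_pos: [-0.6326, 0.3827, 0.3829]
orientation: [180.0, -32.8, -21.0]
force: [-0.3, -0.6, -1.1]
opening: 0.0357
gripper_force: 30.0
```

Request:
carry_out --deltas '[[[-1,0.15,-0.8,0,-1]]]'

```text
clock: 21.85
tool_pos: [-0.6489, 0.3793, 0.3688]
orientation: [-179.5, -31.6, -21.0]
force: [-0.4, 0.4, -2.3]
opening: 0.0359
gripper_force: 30.0
```

Request:
carry_out --deltas '[[[-1,0.15,-0.8,0,-1]]]'

```text
clock: 21.95
tool_pos: [-0.6646, 0.3758, 0.356]
orientation: [-179.0, -30.3, -21.0]
force: [0.9, 1.1, -2.1]
opening: 0.036
gripper_force: 30.0
```

Request:
carry_out --deltas '[[[-1,0.15,-0.8,0,-1]]]'

```text
clock: 22.05
tool_pos: [-0.6799, 0.3723, 0.3445]
orientation: [-178.5, -29.0, -20.9]
force: [0.1, -0.0, -1.0]
opening: 0.0359
gripper_force: 30.0
```

Request:
carry_out --deltas '[[[-1,0.15,-0.8,0,-1]]]'

```text
clock: 22.15
tool_pos: [-0.6948, 0.3686, 0.3343]
orientation: [-178.0, -27.6, -20.9]
force: [0.7, -1.1, -2.1]
opening: 0.0361
gripper_force: 30.0
```

```bash
python3 plan4.py
```

```text
[-0.69478791  0.36863593  0.33429976] [-177.99914158  -27.59082935  -20.88148442] tilt 23.9 az -15.9 [-0.6643  0.36    0.2597] 22.15 [ 165.7   55.2   71.6   -1.4 -134.1  -96.8]
(-0.8, 0, -0.6) 13 [22.2, 18.5, 14.6, 10.6, 7.0, 4.7, 6.1] 6.1 [(72, [-0.71, 0.37, 0.33]), (72, [-0.72, 0.37, 0.32]), (72, [-0.74, 0.37, 0.31]), (72, [-0.75, 0.37, 0.31]), (72, [-0.76, 0.37, 0.3]), (72, [-0.78, 0.37, 0.3]), (72, [-0.79, 0.38, 0.3])] az 105.0 (array([-0.858,  0.376,  0.343]), array([-175. ,   -0.4,  -19.1]), array([ 170.2,   52.3,   71.7,    5.2, -110.5,  -97.5]))
(-1, 0.2, -0.6) 13 [22.3, 18.7, 14.9, 10.9, 6.9, 3.6, 4.3] 4.3 [(72, [-0.71, 0.36, 0.32]), (72, [-0.73, 0.36, 0.31]), (72, [-0.75, 0.35, 0.3]), (72, [-0.77, 0.35, 0.29]), (72, [-0.78, 0.34, 0.28]), (72, [-0.8, 0.34, 0.28]), (72, [-0.82, 0.33, 0.27])] az 113.0 (array([-0.907,  0.307,  0.29 ]), array([-176.8,   -0.9,  -19.5]), array([ 174. ,   55.5,   71.7,    3.1, -107.8, -102.6]))
(-1, 0.4, -0.6) 12 [22.4, 19.0, 15.3, 11.4, 7.3, 3.1] 1.0 [(72, [-0.72, 0.36, 0.32]), (72, [-0.74, 0.34, 0.31]), (72, [-0.76, 0.33, 0.3]), (72, [-0.78, 0.32, 0.29]), (72, [-0.79, 0.31, 0.28]), (72, [-0.81, 0.3, 0.28]), (72, [-0.83, 0.29, 0.27])] az 41.0 (array([-0.907,  0.253,  0.276]), array([-179.2,   -4.3,  -19.9]), array([ 176. ,   56.4,   71.7,   -0.4, -109.7, -106. ]))
(-1, 0, -0.9) 13 [22.1, 18.4, 14.5, 10.6, 7.0, 4.8, 6.0] 6.0 [(72, [-0.71, 0.37, 0.33]), (72, [-0.72, 0.37, 0.33]), (72, [-0.73, 0.37, 0.32]), (72, [-0.74, 0.37, 0.32]), (72, [-0.76, 0.37, 0.32]), (72, [-0.77, 0.37, 0.32]), (72, [-0.78, 0.37, 0.33])] az 104.0 (array([-0.836,  0.365,  0.382]), array([-174.9,   -0.6,  -19.1]), array([ 170.6,   49.9,   71.7,    5.3, -113.1,  -97.7]))
```

Request:
carry_out --deltas '[[[-1,0.45,-0.9,0,-1]]]'

```text
clock: 22.25
tool_pos: [-0.7111, 0.3564, 0.3276]
orientation: [-177.6, -26.2, -20.9]
force: [-0.2, 0.1, -2.0]
opening: 0.0358
gripper_force: 30.0
```

Request:
carry_out --deltas '[[[-1,0.45,-0.9,0,-1]]]'

```text
clock: 22.35
tool_pos: [-0.728, 0.342, 0.3231]
orientation: [-177.2, -24.7, -20.8]
force: [0.2, -0.3, -2.4]
opening: 0.0358
gripper_force: 30.0
```

Request:
carry_out --deltas '[[[-1,0.45,-0.9,0,-1]]]'

```text
clock: 22.45
tool_pos: [-0.744, 0.3286, 0.3194]
orientation: [-176.9, -23.1, -20.6]
force: [1.7, -0.2, -1.3]
opening: 0.0357
gripper_force: 30.0
```

Request:
carry_out --deltas '[[[-1,0.45,-0.9,0,-1]]]'

```text
clock: 22.55
tool_pos: [-0.7591, 0.3159, 0.3165]
orientation: [-176.5, -21.6, -20.5]
force: [0.0, 0.0, -2.2]
opening: 0.0361
gripper_force: 30.0
```

Request:
carry_out --deltas '[[[-1,0.45,-0.9,0,-1]]]'

```text
clock: 22.65
tool_pos: [-0.7737, 0.3037, 0.3144]
orientation: [-176.3, -20.0, -20.4]
force: [0.3, 0.0, -2.2]
opening: 0.036
gripper_force: 30.0
```

Request:
carry_out --deltas '[[[-1,0.45,-0.9,0,-1]]]'

```text
clock: 22.75
tool_pos: [-0.7876, 0.2918, 0.3135]
orientation: [-176.0, -18.3, -20.3]
force: [-0.0, -0.1, -1.9]
opening: 0.0358
gripper_force: 30.0
```

Request:
carry_out --deltas '[[[-1,0.45,-0.9,0,-1]]]'

```text
clock: 22.85
tool_pos: [-0.8011, 0.2801, 0.3136]
orientation: [-175.8, -16.6, -20.2]
force: [0.2, -0.2, -2.0]
opening: 0.0361
gripper_force: 30.0
```

```bash
python3 plan4.py
```

```text
[-0.80109146  0.28010057  0.31363226] [-175.81838085  -16.63529598  -20.21008255] tilt 13.5 az -2.0 [-0.7834  0.2799  0.2345] 22.85 [ 1.738e+02  5.510e+01  7.170e+01  1.000e-01 -1.237e+02 -1.034e+02]
(-0.8, 0, -0.6) 7 [11.5, 7.6, 4.6, 5.0] 5.0 [(72, [-0.81, 0.28, 0.31]), (72, [-0.82, 0.29, 0.32]), (72, [-0.84, 0.29, 0.32]), (72, [-0.85, 0.29, 0.32]), (72, [-0.86, 0.3, 0.33]), (72, [-0.87, 0.3, 0.34]), (72, [-0.88, 0.3, 0.35])] az 103.0 (array([-0.876,  0.301,  0.346]), array([-175.8,   -1.2,  -19.1]), array([ 174.6,   52.1,   71.7,    4.1, -111.7, -102.2]))
(-1, 0.2, -0.6) 7 [11.6, 7.7, 4.3, 3.6] 3.6 [(72, [-0.82, 0.28, 0.31]), (72, [-0.83, 0.27, 0.31]), (72, [-0.85, 0.27, 0.3]), (72, [-0.86, 0.27, 0.3]), (72, [-0.88, 0.27, 0.31]), (72, [-0.89, 0.27, 0.31]), (72, [-0.9, 0.27, 0.31])] az 111.0 (array([-0.902,  0.27 ,  0.313]), array([-177.2,   -1.4,  -19.2]), array([ 176. ,   54.1,   71.7,    2.4, -109.7, -104.4]))
(-1, 0.4, -0.6) 6 [11.7, 7.7, 3.3] 1.2 [(72, [-0.82, 0.27, 0.31]), (72, [-0.84, 0.26, 0.3]), (72, [-0.85, 0.26, 0.3]), (72, [-0.87, 0.25, 0.3]), (72, [-0.88, 0.25, 0.3]), (72, [-0.89, 0.25, 0.3])] az 40.0 (array([-0.893,  0.253,  0.303]), array([-179. ,   -4.4,  -19.5]), array([ 176. ,   54.8,   71.7,   -0.2, -111.4, -105.6]))
(-1, 0, -0.9) 7 [11.5, 7.6, 4.6, 4.9] 4.9 [(72, [-0.81, 0.28, 0.32]), (72, [-0.82, 0.29, 0.32]), (72, [-0.83, 0.29, 0.33]), (72, [-0.84, 0.29, 0.34]), (72, [-0.85, 0.29, 0.35]), (72, [-0.86, 0.29, 0.36]), (72, [-0.86, 0.29, 0.37])] az 102.0 (array([-0.863,  0.295,  0.37 ]), array([-175.8,   -1.3,  -19.1]), array([ 174.9,   50.6,   71.7,    4.1, -113.3, -102.4]))
```

Request:
carry_out --deltas '[[[-1,0.45,-0.7,0,-1]]]'

```text
clock: 22.95
tool_pos: [-0.8166, 0.2686, 0.311]
orientation: [-175.7, -14.8, -20.1]
force: [0.3, -0.4, -1.3]
opening: 0.0358
gripper_force: 30.0
```

Request:
carry_out --deltas '[[[-1,0.45,-0.7,0,-1]]]'

```text
clock: 23.05
tool_pos: [-0.8318, 0.2566, 0.3072]
orientation: [-175.5, -13.2, -20.0]
force: [-0.2, 0.9, -2.1]
opening: 0.0359
gripper_force: 30.0
```

Request:
carry_out --deltas '[[[-1,0.45,-0.7,0,-1]]]'

```text
clock: 23.15
tool_pos: [-0.8436, 0.2554, 0.3041]
orientation: [-176.0, -11.5, -19.8]
force: [-0.9, -2.5, -1.1]
opening: 0.0362
gripper_force: 30.0
```

Request:
carry_out --deltas '[[[-1,0.45,-0.7,0,-1]]]'

```text
clock: 23.25
tool_pos: [-0.8546, 0.2559, 0.3028]
orientation: [-176.6, -9.8, -19.7]
force: [0.3, 0.5, -2.2]
opening: 0.0358
gripper_force: 30.0
```

Request:
carry_out --deltas '[[[-1,0.45,-0.7,0,-1]]]'

```text
clock: 23.35
tool_pos: [-0.8653, 0.2561, 0.3034]
orientation: [-177.2, -8.1, -19.6]
force: [-0.3, 1.1, -1.8]
opening: 0.0356
gripper_force: 30.0
```

```bash
cat > plan5.py <<'E'
exec(open('plan2.py').read().split("W=[[")[0])
for v in ((-1,0,-.6),(-1,.4,-.6),(-1,.8,-.6),(-.5,1,-.5),(0,1,0)):
    q3,P3=q,P;L=[]
    for i in range(6):
        q3,P3=call(q3,P3,[(*v,0)],w);L.append((dt(P3),*P3[1].as_euler('xyz',degrees=True).round(1).tolist()[:2]))
    print(v,L,q3.round(1))
E
python3 plan5.py
```

```text
[-0.8653235   0.25612789  0.30342888] [-177.21087551   -8.06296464  -19.6164602 ] tilt 5.1 az 13.6 [-0.8595  0.2582  0.2226] 23.35 [ 176.    55.1   71.6    0.6 -115.1 -105.2]
(-1, 0, -0.6) [(3.4, -177.3, -5.9), (2.6, -177.4, -3.6), (3.5, -177.5, -1.3), (5.4, -177.6, 1.0), (7.6, -177.7, 3.4), (9.8, -177.7, 5.7)] [ 175.8   52.3   71.7    3.8 -104.4 -103.9]
(-1, 0.4, -0.6) [(3.0, -178.0, -6.1), (1.1, -178.9, -3.9), (2.1, -179.7, -1.8), (4.2, 179.4, 0.4), (6.5, 178.6, 2.6), (8.9, 177.7, 4.8)] [ 176.    52.9   71.7   -0.9 -103.6 -105.8]
(-1, 0.8, -0.6) [(2.9, -178.6, -6.4), (0.8, 180.0, -4.6), (1.8, 178.6, -2.7), (4.1, 177.1, -0.8), (6.5, 175.7, 1.0), (8.8, 174.3, 2.9)] [ 176.    53.5   71.7   -4.8 -103.7 -107.1]
(-0.5, 1, -0.5) [(3.3, -179.2, -7.0), (2.4, 178.7, -5.8), (3.4, 176.6, -4.6), (5.4, 174.6, -3.4), (7.6, 172.6, -2.2), (9.9, 170.6, -0.9)] [ 176.    52.4   71.7   -9.8 -107.3 -109.2]
(0, 1, 0) [(4.5, -179.6, -8.3), (5.1, 178.0, -8.5), (6.5, 175.6, -8.6), (8.4, 173.1, -8.6), (10.4, 170.7, -8.7), (12.6, 168.3, -8.6)] [ 176.    55.9   71.7  -14.6 -110.3 -111.1]
```

Request:
carry_out --deltas '[[[-1,0.75,-0.6,0,-1]]]'

```text
clock: 23.45
tool_pos: [-0.8772, 0.2537, 0.3023]
orientation: [-178.2, -6.4, -19.6]
force: [0.7, 0.1, -1.1]
opening: 0.0357
gripper_force: 30.0
```

Request:
carry_out --deltas '[[[-1,0.75,-0.6,0,-1]]]'

```text
clock: 23.55
tool_pos: [-0.8887, 0.2507, 0.301]
orientation: [-179.3, -4.8, -19.5]
force: [-0.9, -0.7, -3.0]
opening: 0.0362
gripper_force: 30.0
```

Request:
carry_out --deltas '[[[0,0,0,0,-1],[0,0,0,0,-1]]]'

```text
clock: 23.75
tool_pos: [-0.8875, 0.2511, 0.3014]
orientation: [-179.2, -5.0, -19.5]
force: [0.4, -0.6, -2.0]
opening: 0.0358
gripper_force: 30.0
```

```bash
python3 plan5.py | cut -c1-150
```

```text
[-0.88754853  0.2511277   0.30142509] [-179.19591517   -4.95850215  -19.52990467] tilt 1.4 az 15.3 [-0.8868  0.2521  0.2204] 23.75 [ 176.    54.8   71
(-1, 0, -0.6) [(1.2, -179.3, -2.8), (3.4, -179.5, -0.5), (5.7, -179.6, 1.9), (8.0, -179.7, 4.2), (10.4, -179.8, 6.6), (12.7, -179.9, 8.9)] [ 175.5   5
(-1, 0.4, -0.6) [(0.9, -180.0, -2.9), (3.1, 179.2, -0.8), (5.5, 178.3, 1.4), (7.8, 177.5, 3.6), (10.2, 176.6, 5.8), (12.6, 175.8, 8.0)] [ 176.    52.2
(-1, 0.8, -0.6) [(0.8, 179.5, -3.2), (3.1, 178.0, -1.4), (5.5, 176.6, 0.5), (7.9, 175.2, 2.4), (10.2, 173.7, 4.3), (12.6, 172.3, 6.2)] [ 176.    52.8 
(-0.5, 1, -0.5) [(1.2, 178.8, -3.9), (3.4, 176.8, -2.7), (5.8, 174.7, -1.5), (8.1, 172.7, -0.2), (10.5, 170.7, 1.0), (12.9, 168.6, 2.3)] [ 176.    51.
(0, 1, 0) [(2.1, 178.5, -5.2), (4.2, 176.0, -5.3), (6.6, 173.6, -5.4), (9.0, 171.2, -5.4), (11.4, 168.7, -5.4), (13.8, 166.3, -5.4)] [ 176.    55.4
```

The duster is back to about 1.4° off upright. Returning to the box the same way round.

```bash
python3 legs.py '[[-0.5,0.36,0.34],[-0.15,0.53,0.34],[0.2,0.5,0.32],[0.5248,0.2077,0.25]]'
```

```text
23.75 [-0.888  0.251  0.301] tilt 1.4 az 15.3
[-0.5, 0.36, 0.34] rows 8.1 [ 1.6548 -1.1614 -0.0337]
[-0.15, 0.53, 0.34] rows 7.8 [ 1.3601 -1.3843  0.1374]
[0.2, 0.5, 0.32] rows 7.0 [ 1.6845 -0.4401  0.2527]
[0.5248, 0.2077, 0.25] rows 8.9 [1.9813 0.8418 0.5115]
```

Request:
carry_out --deltas '[[[0.05,-0.035,0,0,-1],[0.15,-0.1,0,0,-1],[0.35,-0.25,-0.01,0,-1],[0.55,-0.39,-0.01,0,-1],[0.75,-0.53,-0.015,0,-1]]]'

```text
clock: 24.25
tool_pos: [-0.7093, 0.3015, 0.319]
orientation: [-179.2, -5.0, -19.5]
force: [-0.1, 0.2, -0.3]
opening: 0.0358
gripper_force: 30.0
```

Request:
carry_out --deltas '[[[0.9,-0.63,-0.019,-0.006,-1],[0.9,-0.63,-0.019,-0.006,-1],[0.9,-0.63,-0.019,-0.006,-1],[0.9,-0.63,-0.019,-0.006,-1],[0.9,-0.63,-0.019,-0.006,-1]]]'

```text
clock: 24.75
tool_pos: [-0.4971, 0.3611, 0.3422]
orientation: [-179.4, -4.8, -17.5]
force: [-0.4, -0.1, -1.3]
opening: 0.0359
gripper_force: 30.0
```

Request:
carry_out --deltas '[[[0.68,-0.69,0.07,0,-1],[0.68,-0.69,0.07,0,-1],[0.68,-0.69,0.07,0,-1],[0.68,-0.69,0.07,0,-1]]]'

```text
clock: 25.15
tool_pos: [-0.3274, 0.4517, 0.3395]
orientation: [-179.4, -4.9, -17.4]
force: [-0.2, 1.5, -1.3]
opening: 0.0355
gripper_force: 30.0
```

Request:
carry_out --deltas '[[[0.68,-0.69,0.07,0,-1],[0.68,-0.69,0.07,0,-1],[0.68,-0.69,0.07,0,-1],[0.68,-0.69,0.07,0,-1]]]'

```text
clock: 25.55
tool_pos: [-0.1558, 0.5428, 0.3387]
orientation: [-179.4, -5.0, -17.4]
force: [-1.0, 0.5, -1.5]
opening: 0.0354
gripper_force: 30.0
```

Request:
carry_out --deltas '[[[0.84,-0.22,0.127,0,-1],[0.84,-0.22,0.127,0,-1],[0.84,-0.22,0.127,0,-1],[0.84,-0.22,0.127,0,-1]]]'

```text
clock: 25.95
tool_pos: [0.0201, 0.5329, 0.3282]
orientation: [-179.4, -5.0, -17.5]
force: [0.3, 1.3, -1.8]
opening: 0.036
gripper_force: 30.0
```

Request:
carry_out --deltas '[[[0.84,-0.22,0.127,0,-1],[0.84,-0.22,0.127,0,-1],[0.84,-0.22,0.127,0,-1],[0.84,-0.22,0.127,0,-1]]]'

```text
clock: 26.35
tool_pos: [0.195, 0.5246, 0.3177]
orientation: [-179.4, -5.0, -17.5]
force: [-0.7, 1.2, -2.3]
opening: 0.0356
gripper_force: 30.0
```

```bash
python3 legs.py '[[0.5248,0.2077,0.22]]'; python3 -c "
from dus import *
p,R,o=cur();print(o['orientation'],o['joint_pos'].round(1),turn_for(R,-17.2))"
```

```text
26.35 [0.195 0.525 0.318] tilt 1.3 az 8.7
[0.5248, 0.2077, 0.22] rows 9.4 [1.9982 1.0235 0.6545]
[-179.41394179   -4.99574044  -17.46505504] [ 93.1   6.6  -8.2   5.  -76.5 -21.8] -0.0005555555555839457
```

Request:
carry_out --deltas '[[[1,0.51,0.327,0,-1],[1,0.51,0.327,0,-1],[1,0.51,0.327,0,-1],[1,0.51,0.327,0,-1],[1,0.51,0.327,0,-1]]]'

```text
clock: 26.85
tool_pos: [0.3587, 0.3652, 0.2685]
orientation: [-179.4, -5.0, -17.4]
force: [0.3, 0.7, -1.1]
opening: 0.0357
gripper_force: 30.0
```

Request:
carry_out --deltas '[[[0.4,0.21,0.131,0,-1],[0.75,0.385,0.246,0,-1],[0.92,0.47,0.3,0,-1],[1,0.513,0.327,0,-1],[1,0.513,0.327,0,-1]]]'

```text
clock: 27.35
tool_pos: [0.524, 0.2069, 0.2193]
orientation: [-179.4, -5.0, -17.4]
force: [0.4, 1.2, -2.0]
opening: 0.0358
gripper_force: 30.0
```

Request:
carry_out --deltas '[[[0,0,0,0,-1],[0,0,0,0,-1],[0,0,0,0,-1]]]'

```text
clock: 27.65
tool_pos: [0.5225, 0.2097, 0.2202]
orientation: [-179.4, -5.0, -17.3]
force: [-0.3, -0.4, -1.5]
opening: 0.0358
gripper_force: 30.0
```

```bash
cat > chk.py <<'E'
from dus import *
p,R,o=cur();t=tip(p,R);print(p.round(4),o['orientation'].round(2),desc(R),'tip',t.round(4),o['clock'],o['force'].round(1))
L=[];S=[]
for n in('scene','side'):
    c=ctrl.snapshot(n);save(c,'end_%s_%.1f'%(n,o['clock']))
    k=ctrl.spot_point(c,'nozzle_tip');g=ctrl.spot_point(c,'slot');d=ctrl.spot_point(c,'duster_grip')
    print(n,'pred',proj(c,t).round(1),proj(c,t-.1*air(R)).round(1),[(np.round(j['centre'],1),round(j['p'],2)) for j in k[:2]],'grip',[(np.round(j['centre'],1),round(j['p'],2)) for j in d[:2]],'slot pred',proj(c,SL).round(1),[(np.round(j['centre'],1),round(j['p'],2)) for j in g[:2]])
    L+=[(c,k[0]['centre'])] if k else []
if len(L)==2: print('tri tip',tri(L))
goal=SL+[0,0,.010]
T=tcp_for_tip(goal,R);print('to goal',shift(p,R,T),'turn',turn_for(R,-17.2))
E
python3 chk.py
```

```text
[0.5225 0.2097 0.2202] [-179.37   -4.98  -17.34] tilt 1.3 az 10.7 tip [0.5231 0.2105 0.1392] 27.65 [-0.3 -0.4 -1.5]
scene pred [363.4 252.7] [372.2 214.6] [(array([361.9, 250.1]), 0.79)] grip [(array([370.4, 216.9]), 0.82), (array([325.7, 221.3]), 0.34)] slot pred [355.1 283.7] [(array([358. , 281.3]), 0.62)]
side pred [242.2 133.9] [237.9  96.3] [(array([241.1, 136.1]), 0.69)] grip [(array([232.9, 230.6]), 0.75), (array([237.6,  96.1]), 0.67)] slot pred [246.1 168.9] []
tri tip (array([0.51894441, 0.20325373, 0.13675758]), [np.float64(0.0005007634091847336), np.float64(0.0005007634091848312)])
to goal [-0.0284  0.0158  0.465 ] turn -0.0002777777778061837
```

```bash
python3 - <<'E'
from dus import *
X=np.array([np.cos(np.radians(-17.2)),np.sin(np.radians(-17.2)),0]);Y=np.array([-X[1],X[0],0]);O=np.array([.5214,.1967,.036])
s=ctrl.snapshot('scene');d=ctrl.snapshot('side')
print('scene A,B',proj(s,O-.033*X-.0475*Y).round(1),'obs 357.6,259',proj(s,O-.033*X+.0475*Y).round(1),'obs 378,294.4','cork',proj(s,SL-[0,0,.032]).round(1),'obs 355,288.6')
print('side',proj(d,O-.033*X-.0475*Y).round(1),'obs 234,181',proj(d,O-.033*X+.0475*Y).round(1),'obs 236.6,163.4')
w=ctrl.snapshot('wrist')
b=[(np.round(j['centre'],1),round(j['p'],2)) for j in ctrl.spot_point(w,'nozzle_tip')[:1]+ctrl.spot_point(w,'slot')[:1]+ctrl.spot_point(w,'domino_box')[:1]];p,R,o=cur()
print(b,proj(w,tip(p,R)).round(1),proj(w,SL).round(1),proj(w,O-[0,0,.036]).round(1))
E
```

```text
scene A,B [356.9 257.5] obs 357.6,259 [378.2 293.7] obs 378,294.4 cork [353.3 292.3] obs 355,288.6
side [232.  180.9] obs 234,181 [235.  162.7] obs 236.6,163.4
[(array([279.4, 203.7]), 0.89), (array([292.4, 196.5]), 0.83)] [278.1 232.2] [281.  204.4] [291.3 198.7]
```

Request:
carry_out --deltas '[[[-0.005,0.004,0.11,0,-1],[-0.01,0.008,0.22,0,-1],[-0.014,0.011,0.32,0,-1],[-0.018,0.014,0.39,0,-1],[-0.02,0.016,0.43,0,-1]]]'

```text
clock: 28.85
tool_pos: [0.5249, 0.2056, 0.1325]
orientation: [-179.5, -4.9, -17.4]
force: [0.6, -0.9, -2.5]
opening: 0.0357
gripper_force: 30.0
```

Request:
carry_out --deltas '[[[0,0,0.01,0,-1],[0,0,0.02,0,-1],[-0.001,0,0.033,0,-1],[-0.001,0,0.033,0,-1],[-0.001,0,0.033,0,-1]]]'

```text
clock: 29.35
tool_pos: [0.5259, 0.2062, 0.1276]
orientation: [-179.4, -5.0, -17.4]
force: [0.0, 0.0, -1.2]
opening: 0.0357
gripper_force: 30.0
```

```bash
sed -i 's/SL=np.array(.*/SL=np.array([.5262,.2073,.036])/' dus.py; python3 chk.py
```

```text
[0.5259 0.2062 0.1276] [-179.36   -4.99  -17.36] tilt 1.3 az 11.1 tip [0.5265 0.207  0.0466] 29.35 [ 0.   0.  -1.2]
scene pred [354.9 280.9] [362.  249.1] [(array([355.9, 280.9]), 0.62)] grip [(array([355.9, 281.5]), 0.71), (array([361.8, 252. ]), 0.69)] slot pred [354.5 283.9] [(array([357.5, 286.2]), 0.46), (array([285.9, 173.9]), 0.33)]
side pred [246.4 165.6] [242.7 131.8] [(array([249. , 169.2]), 0.95)] grip [(array([241. , 132.5]), 0.93), (array([327.9, 215. ]), 0.33)] slot pred [246.6 168.9] []
tri tip (array([0.52663844, 0.20361273, 0.03915493]), [np.float64(0.0057214864950730325), np.float64(0.005721486495073102)])
to goal [-0.0024 -0.001   0.0028] turn -0.0002777777778061837
```

```bash
python3 - <<'E'
from dus import *
p,R,o=cur();t=tip(p,R)
for n in('scene','side'):
    c=ctrl.snapshot(n);g=cv2.cvtColor(c['color'],cv2.COLOR_RGB2GRAY).astype(np.float32);print(n)
    for h in np.arange(-.008,.080,.004):
        u=proj(c,t-h*air(R));print('%d:%d'%(round(h*1000),cv2.getRectSubPix(g,(3,1),(float(u[0]),float(u[1]))).mean()),end='  ')
    print()
    m=[j for j in ctrl.silhouettes(c,'duster_grip') if j['p']>.5]
    for j in m[:2]:
        ys,xs=np.where(j['mask']);print(round(j['p'],2),'mask bottom',ys.max(),xs[ys==ys.max()],'top',ys.min(),'pred top',proj(c,t-.12*air(R)).round(1))
E
```

```text
scene
-8:105  -4:69  0:49  4:46  8:46  12:45  16:46  20:57  24:77  28:76  32:68  36:65  40:64  44:64  48:64  52:64  56:62  60:62  64:63  68:61  72:61  76:61  
0.59 mask bottom 283 [349 350 351] top 239 pred top [363.6 242. ]
side
-8:28  -4:26  0:17  4:18  8:17  12:16  16:15  20:16  24:15  28:14  32:18  36:42  40:67  44:77  48:65  52:62  56:62  60:63  64:81  68:98  72:100  76:99  
0.71 mask bottom 167 [243 244 245 246 247 248 249] top 130 pred top [241.9 124.7]
```

Request:
carry_out --deltas '[[[0,0,0,0,-1],[0,0,0,0,-1],[0,0,0,0,-1],[0,0,0,0,-1],[0,0,0,0,-1]]]'

```text
clock: 30.45
tool_pos: [0.5257, 0.206, 0.1272]
orientation: [-179.4, -5.0, -17.4]
force: [0.6, -1.1, -1.8]
opening: 0.0359
gripper_force: 30.0
```

```bash
python3 -c "
from dus import *
p,R,o=cur();print(tip(p,R),desc(R),o['opening'],o['clock'])
print(ctrl.close_job())"
```

```text
[0.52631344 0.2067469  0.04616592] tilt 1.3 az 10.1 0.035932811232858596 30.45
the job is handed in; nothing more can be done
None
```

I handed the job in at 30.5 s with the duster aimed at the flap at about 33° for 1.7 s and then held about 1.3° off upright, 1 cm above the rim over the empty slot; one wrist-force reading hit about 117 N (limit 120 N) at a joint stop, and I viewed 11 pictures, one over the limit.

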